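# Fetch the sanding block from the tilt-out bin and set up the sanding rest

### The arm

A 6-joint arm with a two-finger parallel gripper is mounted at the origin on the work surface. World frame = base frame: x ahead of the robot, y to its left, z up, the work surface at z = 0. Lengths are in mm, angles in rad, forces in N, time in s.
With the tool pointing down it reaches from about 300 to 875 mm from the base axis. Payload 4.2 kg.
Tool frame: the origin (TCP) lies between the finger pads; the fingertips stand robot.nose_length ahead of it and the grasp point (between the pads) lies 3 mm ahead of it (robot.nose_length is the distance from the TCP to the fingertips, in mm); z points along the fingers, y is the direction in which the jaws open and shut (so a half turn about z gives the same grasp; the last joint's range is limited). The gripper opens to 85 mm and grips with 20 to 120 N. Pads are 22 mm wide; open, the fingers measure 114 mm over their backs; the gripper's body (76 mm by 85 mm) begins 54 mm behind the grasp point. The pads swing forward as they close: fully open they stand 13 mm farther back than shut.
Start: joints at [-1.369, 0.32, 1.565, -0, 1.257, -0.02], TCP at [126.493, -560.926, 253.338] pointing down, gripper open.
Joint ranges: [-3.11, 3.11], [-0.84, 2.01], [0.21, 2.61], [-1.34, 4.49], [0.05, 2.63], [-2.56, 2.56]. Speed limits (rad/s): [2.57, 2.57, 3.14, 3.14, 3.14, 3.14].

### API

Orientations are given as a unit quaternion [w, x, y, z].
In Python, from bench import robot gives the robot as it stands.
- The arm moves only by the tool send_rows, never from a script. Its argument "rows" is a list that holds one entry, the list of rows, each a list of 7 numbers: the shift along the world's x, y, z in m, then the turn, a rotation vector about the world's x, y, z in rad, then the gripper's target within -1 to 1 (shut at 1, half-way at 0, fully open at -1). In form: [[[tx, ty, tz, rx, ry, rz, fingers], ...]]. A call has 1 to 8 rows; each row shifts and turns the commanded pose from where the row before left it; what a row does not reach is not made up. A row lasts 1/12 s, in which the tool goes at most 41.7 mm and 7.16 degrees, less where a joint would pass 70% of its speed; a pose out of reach is approached as far as the arm can. A call with a gripper value outside its range is refused whole. The fingers move at their own pace and stop on an object; the grip force is fixed at half the most. Time passes only in rows, so rows that do not move let the fingers close. It gives the time, the measured TCP pose, the force and the opening at its end, in the units of the state.
- robot.get_state(): the state, without advancing time (a new reading comes with each control period).
- robot.read_camera(name): name is "scene" or "top" or "wrist"; returns a dict with "image" (400x640x3 uint8, red, green, blue), "mtx" (3x3 intrinsics, pixels), "k1" (the pictures are not rectified: a ray, as slopes to the right and down, at radius r is drawn at 1 + k1 r^2 times it, then the intrinsics apply), "R" (3x3) and "t" (3): a world point X has camera coordinates R X + t. Camera axes: x right, y down, z forward; pixel columns grow to the right and rows downward; lengths in mm; the calibration is good to about 2 mm. A picture is of the moment at which its call begins. There is no depth.
- robot.close_job(): hands the job in, once; it reports no verdict.
The state is a dict: "time": time; "q": joint angles; "qd": joint speeds; "joint_efforts": joint torques, N m; "eef_pos": TCP position; "tool_rot": TCP orientation; "contact_force": force on the tool from outside, world axes, zero at the start; "ft_torque": the same for the moment, N m; "gripper_width": opening from 0.0 (shut) to 1.0 (fully open).
Only numpy, scipy, OpenCV 4.12 (cv2) and the standard library are available. Lean on these libraries where they do the work, as an engineer would, in place of code of your own. Each camera call takes 0.05 s, during which the arm holds its last target.

### The job

Get the bench ready for sanding: tilt the bin of the plywood unit forward onto its stop, take out the sanding block, and put it down (not drop it) sole down and lengthwise in the middle of the cork pad on the rest. Let go of the block, swing the bin fully shut again, and flip the toggle on the grey box over until it snaps to its other side. Leave the basin, the can and the brush where they are.

Things in the scene. Friction and masses are not known exactly. Their poses are not given: they have to be found in the camera images.
- bin (a joint): Angle of the tilt-out bin (rad): 0 = shut, grows as its top swings out towards the robot, 0.78 = on its stop. Pivoted on its lower front edge, 0.75 kg; it falls shut below about 0.3 and onto its stop beyond about 0.65. Front: wooden panel 206 mm wide, 152 tall, 12 thick. Behind it an open steel box, inside 190 mm wide, 111 front to back, floor 6, sides 75, back wall 70 mm above the pivot.
- bin_hinge (a point): Middle of the bin's pivot line, on the front face of the plywood unit (234 mm wide, 170 deep, 205 tall, fixed to the bench; its top board starts 50 mm behind the front), 35 mm above the bench, at the foot of the panel's front face. x points into the unit (away from the robot), y along the pivot line, z up; it does not turn with the bin.
- bin_handle (a point): Middle of the bin's handle, a steel bar 10 mm thick, 110 mm long, parallel to the pivot line, with a post at each end. Turns with the bin (x front to back, z up the panel). It lies 144 mm up the panel from the pivot and 48 mm in front of the panel's face (43 mm free between them); bin shut, the bar is 26 mm below the top of the unit.
- block: Sanding block, wood with a black abrasive sole 5 mm thick: 80 mm long (its x), 45 mm wide (its y), 31 mm tall (its z), about 0.14 kg. Origin: centre of the sole's underside. At the start it lies sole down on the floor of the shut bin; when the bin tilts it may slide on the floor towards the panel and turn a little.
- pad (a point): Centre of the top of the cork pad, 120 mm long (its x) and 75 mm wide (its y), 24 mm above the bench, on a wooden board of 160 x 115 mm, 20 mm tall: the sanding rest, fixed to the bench.
- toggle (a joint): Angle of the toggle lever (rad): 0 = off (starts here), 0.84 = on. A snap-over lever: it springs away from its upright middle position (0.42) to either side; about 3 N at the tip starts it.
- toggle_tip (a point): Upper end of the steel toggle lever, 13 mm thick near the tip, 58 mm from its pivot. It turns with the lever.
- toggle_pivot (a point): Pivot of the toggle lever, 50 mm above the bench in the middle of the top of a grey box 85 mm (x) by 70 mm (y), 45 mm tall, fixed to the bench; a collar of 22 mm diameter on the box ends 5 mm above the pivot. Off, the lever leans 0.42 rad towards this point's -x; on, towards its +x.
- basin: White plastic basin, 170 mm across, 75 mm tall, origin at its foot. Bystander.
- can: Plain metal can, 68 mm diameter, 100 mm tall, origin at its foot. Bystander.
- brush: Brush with a handle, 190 mm long, lying on the bench. Bystander.
Things that resemble listed ones, but are neither listed nor needed, are in the scene too. What is meant by the block is not orange, purple or turquoise, and is the smaller of those in its own colour.

How it is judged (in metres and radians):
On the way, in this order (a step that is already met when the one before it is completed fails the run):
1. the bin is tilted out, over its balance point (past 0.68 rad) (value of joint bin above 0.68 rad), for 0.2 s.
2. the block is put down on the cork pad while still held (sole within 6 mm of the pad, centre within 30 mm of the pad's, slower than 50 mm/s) (horizontal distance between block and pad below 0.03 m and z of block in the frame of pad below 0.006 m and contact force between block and the fingers above 0.5 N and linear speed of block below 0.05 m/s), for 0.1 s.
At the end, for the whole second after the job is handed in: The bin is shut (below 0.05 rad), the toggle is over on its other side (above 0.7 rad), and the block lies still and released, sole down, on the cork pad: centre within 25 mm of the pad's centre, long axis within 0.35 rad of the pad's (either way round) (value of joint bin below 0.05 rad and value of joint toggle above 0.7 rad and horizontal distance between block and pad below 0.025 m and z of block in the frame of pad between -0.004 and 0.004 m and angle between block's own z axis and vertical below 0.08 rad and angle between the x axis of block and the x axis of pad, either way round below 0.35 rad and linear speed of block below 0.01 m/s); the robot touches nothing.
It fails at once if the basin, the can or the brush is pushed more than 30 mm from its place (distance of any of basin, can, brush from where it was at the start of the episode above 0.03 m).
It also fails if it takes over 70 s, if anything falls off the work surface, if the arm or the gripper's body presses on something with over 40 N, if the wrist force passes 120 N, or if a joint passes its speed limit or range.

## Working session

There is one attempt and no reset: what is moved stays moved. The work goes in short steps, Python scripts to look and compute and a tool call to move; the robot and the scene stay as the last step left them, time stands still between calls to the robot, and variables do not carry over. Pictures are saved under pics/ and viewed, and the job is handed in when it is done.

Besides the shell and the picture viewer there is one more tool, called after ">>>" as name([rows], argument=value, ...), one row to a line, values as JSON. send_rows: Moves the arm, as the interface text tells. Its arguments: {"type":"object","properties":{"rows":{"type":"array"}},"required":["rows"]}

```bash
ls; mkdir -p pics; python3 - <<'E'
from bench import robot
import cv2
print(robot.nose_length, robot.get_state())
for n in ["scene","top","wrist"]:
    c=robot.read_camera(n); cv2.imwrite(f"pics/{n}0.png",c["image"][:,:,::-1]); print(n,c["mtx"],c["k1"],c["R"],c["t"])
E
```

```text
pics
22.0 {'time': 0.0, 'q': array([-1.36898447e+00,  3.20267127e-01,  1.56570236e+00, -2.88220198e-05,
        1.25739533e+00, -1.99936962e-02]), 'qd': array([ 1.62342514e-03, -2.40792245e-04,  5.07705293e-04,  9.19369947e-04,
        5.89226383e-04, -9.68519894e-05]), 'joint_efforts': array([ 1.26113318e-03, -4.15518916e+01, -2.34155220e+01,  8.10593338e-05,
        8.30203848e-03, -1.09444656e-05]), 'eef_pos': array([ 126.40085219, -560.47202859,  252.48739878]), 'tool_rot': array([-8.81180242e-04,  9.93855704e-01,  1.10679960e-01, -9.40906422e-05]), 'contact_force': array([-1.26786348,  0.93522687, -0.53643363]), 'ft_torque': array([-0.01666805,  0.01339183,  0.00221429]), 'gripper_width': 0.9974695073039693}
scene [[451.42270618   0.         320.17780029]
 [  0.         451.42270618 201.22380322]
 [  0.           0.           1.        ]] -0.040338715241757334 [[-0.40713504  0.91328073 -0.01262404]
 [ 0.64405071  0.27725872 -0.71297004]
 [-0.64764168 -0.29840561 -0.70108085]] [ 226.00935551 -272.7176382  1500.60388105]
top [[377.61431684   0.         320.3109785 ]
 [  0.         377.61431684 202.11095896]
 [  0.           0.           1.        ]] 0.02326550457130369 [[-0.01850261 -0.9992695  -0.03343821]
 [-0.98585708  0.02380535 -0.16588889]
 [ 0.16656371  0.02989592 -0.98557738]] [ 33.98314421 568.11844915 980.29535329]
wrist [[325.10298654   0.         317.446302  ]
 [  0.         325.10298654 199.79573151]
 [  0.           0.           1.        ]] -0.03899068035523631 [[ 0.21939882 -0.97563422 -0.00142694]
 [-0.9422557  -0.21227157  0.25902699]
 [-0.25301849 -0.05548568 -0.96586903]] [-573.73018961  -33.96483306  377.92523005]
```

View pics/scene0.png

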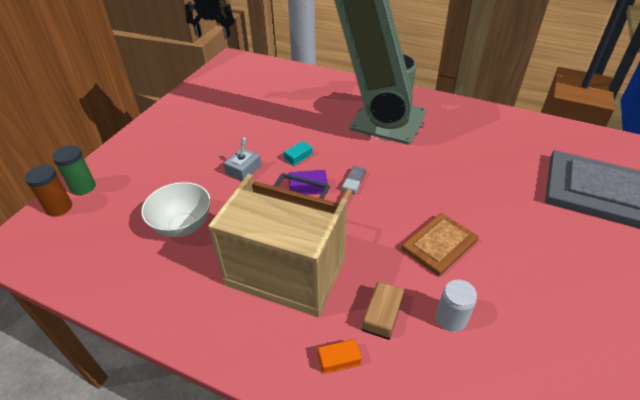

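View pics/top0.png

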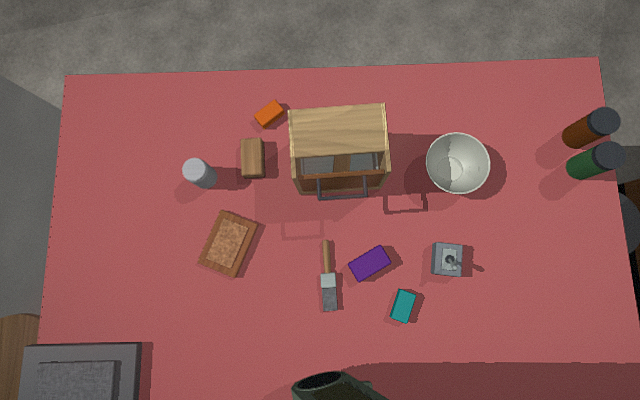

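View pics/wrist0.png

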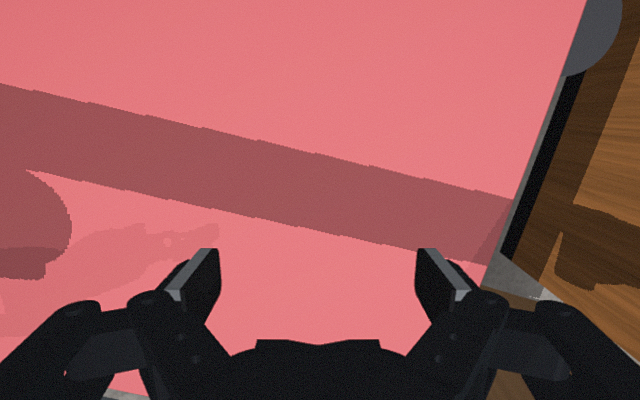

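```bash
cat > h.py <<'E'
import numpy as np, cv2
from bench import robot
def cam(n,save=None):
    c=robot.read_camera(n)
    if save: cv2.imwrite(f"pics/{save}.png",c["image"][:,:,::-1])
    return c
def ray(c,p):
    p=np.array(p,float);K=c["mtx"];d=np.array([(p[0]-K[0,2])/K[0,0],(p[1]-K[1,2])/K[1,1]])
    s=d.copy()
    for _ in range(20): s=d/(1+c["k1"]*(s@s))
    R=np.array(c["R"]);o=-R.T@c["t"]; v=R.T@np.array([s[0],s[1],1]); return o,v/np.linalg.norm(v)
def onz(c,p,z):
    o,v=ray(c,p); return o+v*(z-o[2])/v[2]
def proj(c,X):
    x=np.array(c["R"])@np.array(X,float)+c["t"]; s=x[:2]/x[2]; s=s*(1+c["k1"]*(s@s)); K=c["mtx"]
    return np.array([K[0,0]*s[0]+K[0,2],K[1,1]*s[1]+K[1,2]])
def tri(c1,p1,c2,p2):
    o1,v1=ray(c1,p1);o2,v2=ray(c2,p2)
    A=np.stack([v1,-v2],1);s=np.linalg.lstsq(A,o2-o1,rcond=None)[0]
    a=o1+s[0]*v1;b=o2+s[1]*v2; return (a+b)/2,np.linalg.norm(a-b)
def crop(c,x0,y0,x1,y1,f,name):
    im=c["image"][y0:y1,x0:x1,::-1]; cv2.imwrite(f"pics/{name}.png",cv2.resize(im,None,fx=f,fy=f,interpolation=cv2.INTER_CUBIC))
E
python3 - <<'E'
from h import *
t=cam("top");s=cam("scene")
crop(t,275,90,405,215,6,"t1"); crop(s,200,120,380,320,3,"s1"); crop(t,190,130,270,290,3,"t2"); crop(t,420,230,490,290,6,"t3"); crop(s,215,130,275,190,8,"s3")
E
```

```text
(no output)
```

View pics/t1.png

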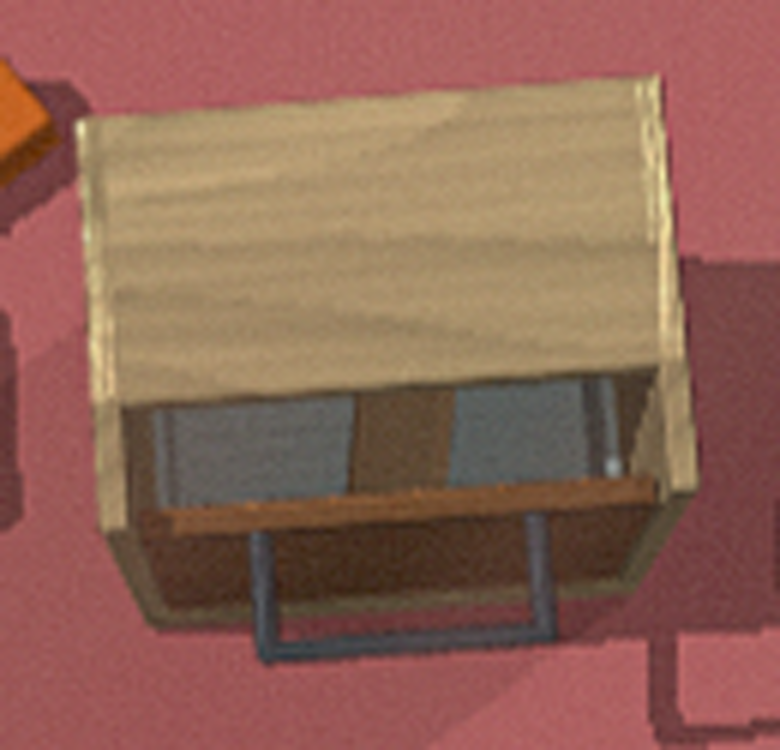

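View pics/s1.png

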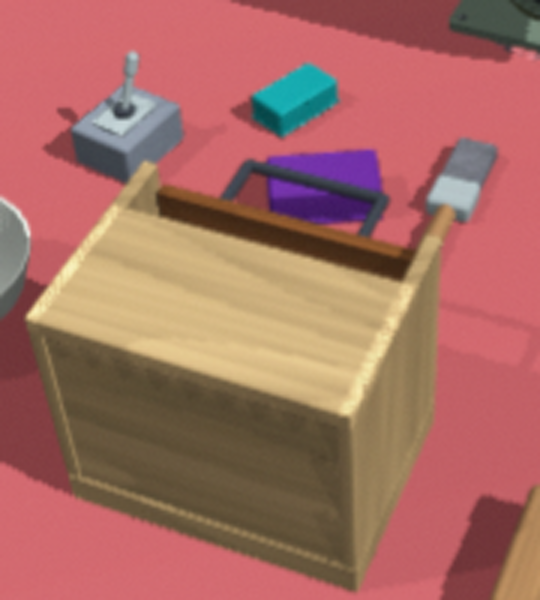

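View pics/t2.png

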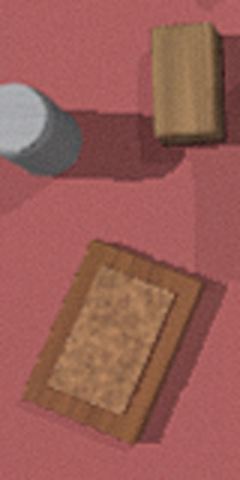

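View pics/t3.png

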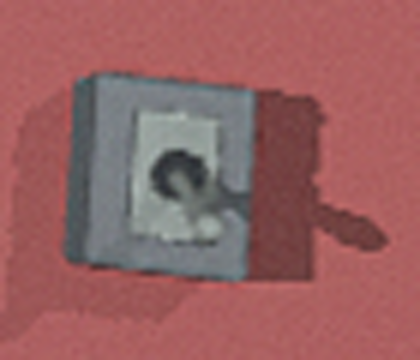

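View pics/s3.png

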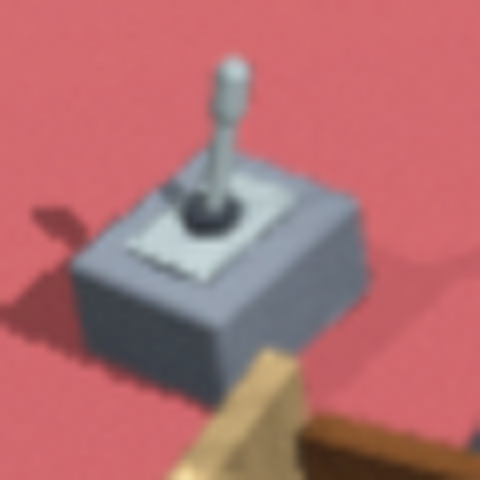

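```bash
python3 - <<'E'
from h import *
np.set_printoptions(precision=1,suppress=True)
t=cam("top");s=cam("scene")
print("bar R",tri(t,(366.3,195.5),s,(283.7,175)),onz(t,(366.3,195.5),179),onz(s,(283.7,175),179))
print("bar L",tri(t,(319.7,198.7),s,(328,186.7)),onz(t,(319.7,198.7),179),onz(s,(328,186.7),179))
f=lambda x,y:(275+x/6,90+y/6)
print("unit top corners t", [onz(t,f(*p),205) for p in [(80,120),(655,78),(110,528),(690,490)]])
g=lambda x,y:(200+x/3,120+y/3)
print("unit top corners s", [onz(s,g(*p),205) for p in [(347,410),(32,318),(445,228),(148,165)]])
print("block in bin at z35+6+31", [onz(t,f(*p),72) for p in [(355,392),(453,388),(350,490),(445,485)]])
k=lambda x,y:(190+x/3,130+y/3)
print("pad corners",[onz(t,k(*p),24) for p in [(103,266),(175,294),(125,412),(48,385)]])
print("bench wood",[onz(t,k(*p),40) for p in [(153,28),(212,25),(218,135),(157,137)]])
m=lambda x,y:(420+x/6,230+y/6)
b=[onz(t,m(*p),45) for p in [(97,78),(255,92),(250,278),(83,262)]];print("box",b)
print("pivot collar",onz(t,m(180,172),55), "box mean",np.mean(b,0))
n=lambda x,y:(215+x/8,130+y/8)
print("tip",tri(t,m(207,228),s,n(235,65)))
print("box s",[onz(s,n(*p),45) for p in [(75,262),(215,325),(360,210),(225,150)]])
print("collar s",onz(s,n(212,212),53))
E
```

```text
bar R (array([560. , -90. , 173.7]), np.float64(4.018011779528586)) [559.8 -91.3 179. ] [564.7 -84.8 179. ]
bar L (array([555.5,  20.5, 173. ]), np.float64(2.356459616694914)) [554.8  19.2 179. ] [561.   24.2 179. ]
unit top corners t [array([768.5,  89.8, 205. ]), array([ 778.5, -139.9,  205. ]), array([600.7,  79. , 205. ]), array([ 609.8, -145.7,  205. ])]
unit top corners s [array([770.4,  89.7, 205. ]), array([ 783.3, -132.2,  205. ]), array([596.5,  85.8, 205. ]), array([ 620.4, -139.5,  205. ])]
block in bin at z35+6+31 [array([692.3, -18.8,  72. ]), array([692.9, -63. ,  72. ]), array([646.9, -15.5,  72. ]), array([648.1, -58. ,  72. ])]
pad corners [array([532.5, 291. ,  24. ]), array([504.9, 223.5,  24. ]), array([398.4, 267.6,  24. ]), array([424.1, 338.8,  24. ])]
bench wood [array([756.3, 244.1,  40. ]), array([757.6, 188. ,  40. ]), array([650.7, 181.6,  40. ]), array([650.3, 238.7,  40. ])]
box [array([ 452., -283.,   45.]), array([ 444.6, -351. ,   45. ]), array([ 364.6, -342.3,   45. ]), array([ 372.4, -271.3,   45. ])]
pivot collar [ 410.3 -312.9   55. ] box mean [ 408.4 -311.9   45. ]
tip (array([ 386.6, -309. ,   97. ]), np.float64(0.8253226801429462))
box s [array([ 451.5, -343.5,   45. ]), array([ 461.5, -279.6,   45. ]), array([ 386.1, -264.4,   45. ]), array([ 374.9, -327.6,   45. ])]
collar s [ 416.2 -306.9   53. ]
```

```bash
python3 - <<'E'
from h import *
from scipy.spatial.transform import Rotation as Ro
np.set_printoptions(precision=3,suppress=True)
c=cam("wrist");s=robot.get_state();R=np.array(c["R"])
q=s["tool_rot"];T=Ro.from_quat([q[1],q[2],q[3],q[0]]).as_matrix()
print("tool axes\n",T); print("cam in tool",T.T@(-R.T@c["t"]-s["eef_pos"]), "cam fwd in tool",T.T@R[2])
E
```

```text
tool axes
 [[ 0.976  0.22  -0.   ]
 [ 0.22  -0.976  0.   ]
 [ 0.    -0.    -1.   ]]
cam in tool [  64.737   -0.513 -120.386] cam fwd in tool [-0.259 -0.     0.966]
```

>>> send_rows([
  [[0.0216,0.0263,0.002,0,0,0.0695,-1],[0.0216,0.0263,0.002,0,0,0.0695,-1],[0.0216,0.0263,0.002,0,0,0.0695,-1],[0.0216,0.0263,0.002,0,0,0.0695,-1],[0.0216,0.0263,0.002,0,0,0.0695,-1],[0.0216,0.0263,0.002,0,0,0.0695,-1],[0.0216,0.0263,0.002,0,0,0.0695,-1],[0.0216,0.0263,0.002,0,0,0.0695,-1]],
])

```text
time: 1.07
eef_pos: [300.0, -349.1, 269.6]
tool_rot: [0.0, 0.925, 0.381, 0.0]
contact_force: [0.1, 0.2, -0.9]
gripper_width: 1.005
```

>>> send_rows([
  [[0.0216,0.0263,0.002,0,0,0.0695,-1],[0.0216,0.0263,0.002,0,0,0.0695,-1],[0.0216,0.0263,0.002,0,0,0.0695,-1],[0.0216,0.0263,0.002,0,0,0.0695,-1],[0.0216,0.0263,0.002,0,0,0.0695,-1],[0.0216,0.0263,0.002,0,0,0.0695,-1],[0.0216,0.0263,0.002,0,0,0.0695,-1],[0.0216,0.0263,0.002,0,0,0.0695,-1]],
])

```text
time: 1.73
eef_pos: [472.9, -138.6, 285.6]
tool_rot: [0.0, 0.785, 0.62, 0.0]
contact_force: [0.7, -0.6, -0.3]
gripper_width: 1.0
```

>>> send_rows([
  [[0.0212,0.026,0,0,0,0.069,-1],[0.0212,0.026,0,0,0,0.069,-0.5],[0.0212,0.026,0,0,0,0.069,0],[0.0212,0.026,0,0,0,0.069,0],[0,0,0,0,0,0,0],[0,0,0,0,0,0,0]],
])

```text
time: 2.23
eef_pos: [557.4, -35.0, 284.8]
tool_rot: [-0.0, 0.692, 0.722, -0.0]
contact_force: [0.8, -0.9, 0.0]
gripper_width: 0.501
```

```bash
python3 - <<'E'
from h import *
c=cam("wrist","w1"); t=cam("top"); crop(t,275,90,405,215,6,"t4"); print(robot.get_state())
E
```

```text
{'time': 2.3333, 'q': array([-8.59450265e-02,  2.74098624e-01,  1.54916382e+00, -5.81931037e-04,
        1.31917681e+00, -1.24231610e-01]), 'qd': array([-0.01987199, -0.01090668,  0.00732748,  0.00213906, -0.00178307,
       -0.00034952]), 'joint_efforts': array([ 7.47231189e-01, -3.90025735e+01, -2.41264772e+01,  4.51264798e-02,
       -2.88954237e-02, -5.30866146e-05]), 'eef_pos': array([556.3386053 , -36.55762463, 285.14332521]), 'tool_rot': array([-1.51821488e-04,  6.93389322e-01,  7.20562967e-01, -4.85315247e-04]), 'contact_force': array([-0.60402238, -0.5636836 , -0.00185443]), 'ft_torque': array([0.02325551, 0.04350683, 0.003418  ]), 'gripper_width': 0.5021245631676678}
```

View pics/w1.png

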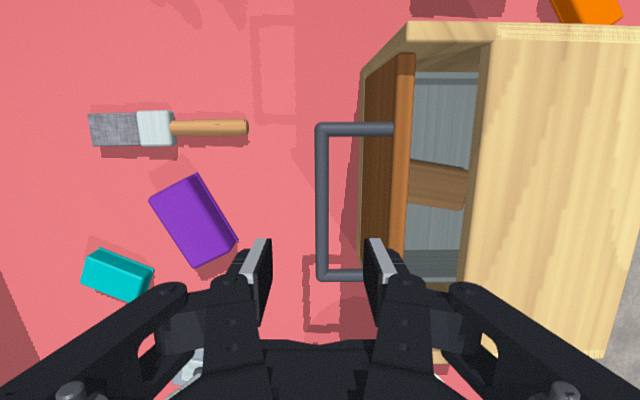

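View pics/t4.png

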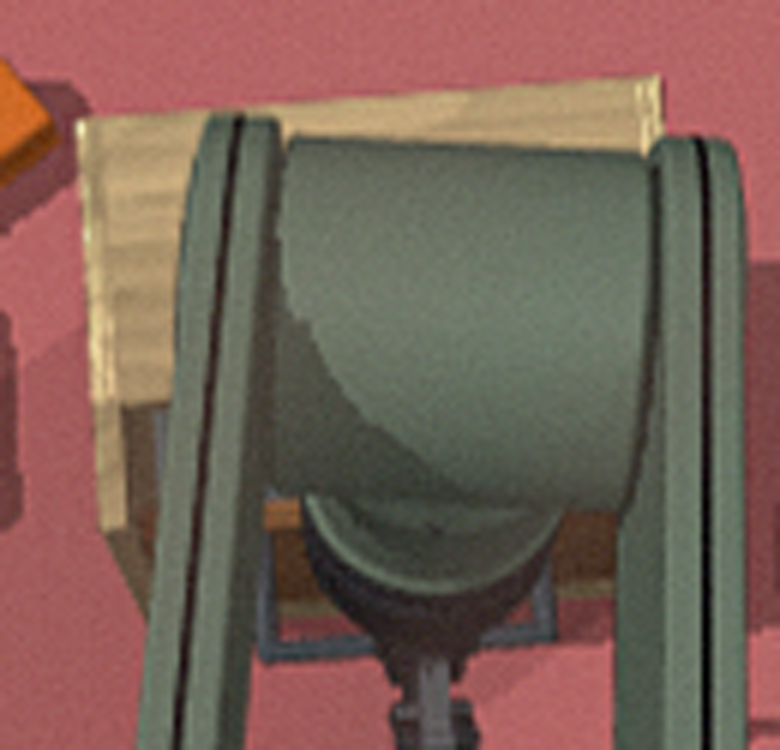

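```bash
python3 - <<'E'
from h import *
np.set_printoptions(precision=1,suppress=True)
c=cam("wrist")
for p in [(322,128),(321.5,276)]: print(onz(c,p,179))
for p in [(411,158),(466,168),(465,210),(408,200)]: print("blk",onz(c,p,72))
print(robot.get_state()["eef_pos"])
E
```

```text
[556.5  19.1 179. ]
[560.7 -92.4 179. ]
blk [650.9 -12.1  72. ]
blk [709.8 -20.1  72. ]
blk [715.8 -65.7  72. ]
blk [652.6 -56.9  72. ]
[556.2 -36.9 285.3]
```

>>> send_rows([
  [[0.002,0,-0.02,0,0,0,0],[0,0,-0.02,0,0,0,0],[0,0,-0.02,0,0,0,0],[0,0,-0.02,0,0,0,0],[0,0,-0.019,0,0,0,0],[0,0,0,0,0,0,0]],
])

```text
time: 2.88
eef_pos: [555.8, -37.2, 183.0]
tool_rot: [-0.003, 0.694, 0.72, -0.002]
contact_force: [-1.4, -1.0, 0.1]
gripper_width: 0.494
```

>>> send_rows([
  [[0,0,0,0,0,0,1],[0,0,0,0,0,0,1],[0,0,0,0,0,0,1],[0,0,0,0,0,0,1],[0,0,0,0,0,0,1],[0,0,0,0,0,0,1]],
])

```text
time: 3.38
eef_pos: [560.1, -36.7, 188.3]
tool_rot: [0.002, 0.693, 0.721, 0.001]
contact_force: [0.1, -2.7, 6.3]
gripper_width: 0.09
```

```bash
python3 - <<'E'
import numpy as np
th=np.linspace(0,.77,17);ph=th/2
P=np.stack([-48*np.cos(th)-144*np.sin(th)-8*np.sin(ph),144*np.cos(th)-48*np.sin(th)+8*np.cos(ph)],1)
for d in np.diff(P,axis=0): print(np.round(d/1000,4))
print(.385/16)
E
```

```text
[-0.0071 -0.0025]
[-0.0069 -0.0028]
[-0.0068 -0.0031]
[-0.0066 -0.0035]
[-0.0065 -0.0038]
[-0.0063 -0.0041]
[-0.0061 -0.0044]
[-0.0059 -0.0046]
[-0.0056 -0.0049]
[-0.0054 -0.0052]
[-0.0051 -0.0054]
[-0.0049 -0.0057]
[-0.0046 -0.0059]
[-0.0043 -0.0061]
[-0.004  -0.0063]
[-0.0037 -0.0065]
0.0240625
```

>>> send_rows([
  [[-0.0071,-0.0003,-0.0025,0.001,-0.024,0,1],[-0.0069,-0.0003,-0.0028,0.001,-0.024,0,1],[-0.0068,-0.0003,-0.0031,0.001,-0.024,0,1],[-0.0066,-0.0003,-0.0035,0.001,-0.024,0,1],[-0.0065,-0.0003,-0.0038,0.001,-0.024,0,1],[-0.0063,-0.0003,-0.0041,0.001,-0.024,0,1],[-0.0061,-0.0003,-0.0044,0.001,-0.024,0,1],[-0.0059,-0.0003,-0.0046,0.001,-0.024,0,1]],
])

```text
time: 4.05
eef_pos: [508.3, -39.1, 159.2]
tool_rot: [0.069, 0.69, 0.717, 0.071]
contact_force: [3.1, -1.8, 1.7]
gripper_width: 0.089
```

>>> send_rows([
  [[-0.0056,-0.0002,-0.0049,0.001,-0.024,0,1],[-0.0054,-0.0002,-0.0052,0.001,-0.024,0,1],[-0.0051,-0.0002,-0.0054,0.001,-0.024,0,1],[-0.0049,-0.0002,-0.0057,0.001,-0.024,0,1],[-0.0046,-0.0002,-0.0059,0.001,-0.024,0,1],[-0.0043,-0.0002,-0.0061,0.001,-0.024,0,1],[-0.004,-0.0002,-0.0063,0.001,-0.024,0,1],[-0.0037,-0.0002,-0.0065,0.001,-0.024,0,1]],
])

```text
time: 4.72
eef_pos: [470.7, -40.8, 113.0]
tool_rot: [0.135, 0.68, 0.707, 0.14]
contact_force: [1.8, -1.2, -2.3]
gripper_width: 0.089
```

>>> send_rows([
  [[0,0,0,0,0,0,1],[0,0,0,0,0,0,1],[0,0,0,0,0,0,0],[0,0,0,0,0,0,0],[0,0,0,0,0,0,0],[0,0,0,0,0,0,0],[0,0,0,0,0,0,0]],
])

```text
time: 5.3
eef_pos: [468.9, -39.9, 111.5]
tool_rot: [0.132, 0.68, 0.708, 0.138]
contact_force: [0.0, -0.3, -0.6]
gripper_width: 0.503
```

>>> send_rows([
  [[-0.006,0,0.015,0,0,0,0],[-0.006,0,0.015,0,0,0,0],[-0.01,0,0.025,0,0,0,0],[-0.01,0,0.025,0,0,0,0],[-0.01,0,0.03,0,0,0,0],[-0.01,0,0.03,0,0,0,0],[0,0,0.03,0,0,0,0],[0,0,0,0,0,0,-1]],
])

```text
time: 5.97
eef_pos: [419.8, -40.6, 288.3]
tool_rot: [0.138, 0.679, 0.707, 0.142]
contact_force: [1.2, 0.9, 0.6]
gripper_width: 0.625
```

```bash
python3 - <<'E'
from h import *
c=cam("wrist","w2"); t=cam("top"); crop(t,275,90,405,215,6,"t5"); s=cam("scene");crop(s,200,120,380,320,3,"s5");print(robot.get_state())
E
```

```text
{'time': 6.1167, 'q': array([-0.18221402, -0.12197062,  2.05629033,  0.11261804,  0.83540076,
       -0.28123667]), 'qd': array([-1.04698466e-03,  2.22301184e-02,  2.76501895e-02,  5.88927561e-06,
        1.37208560e-04,  1.14717934e-03]), 'joint_efforts': array([-2.07213027e-02, -1.85615516e+01, -2.55237204e+01,  3.39458529e-01,
       -1.60701994e+00,  1.28114847e-03]), 'eef_pos': array([416.5996826 , -39.95965616, 281.13114774]), 'tool_rot': array([0.13176144, 0.68041471, 0.70757675, 0.13787633]), 'contact_force': array([ 0.18903856, -0.20420185, -0.23784271]), 'ft_torque': array([-0.03952235,  0.15790077,  0.02793355]), 'gripper_width': 0.8759287636890196}
```

View pics/w2.png

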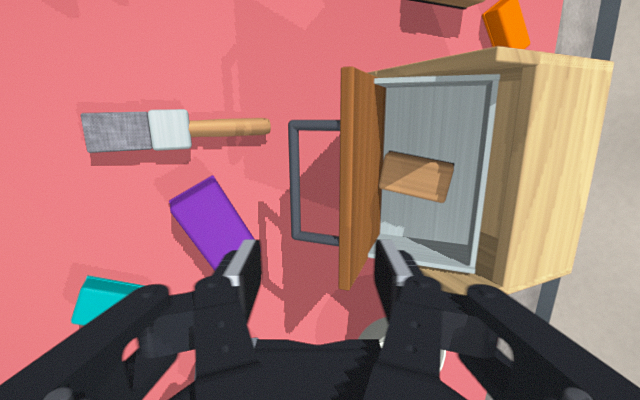

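View pics/t5.png

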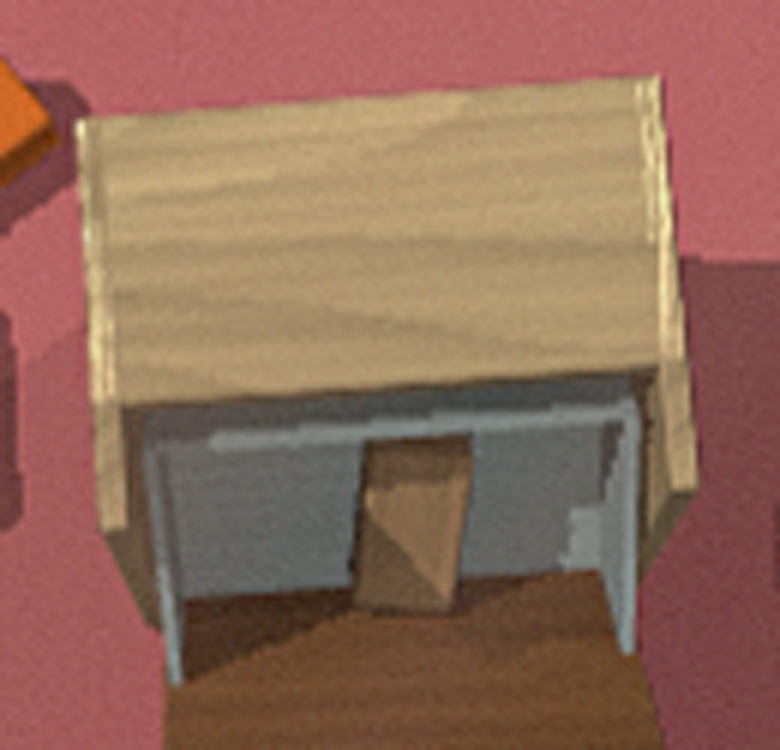

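View pics/s5.png

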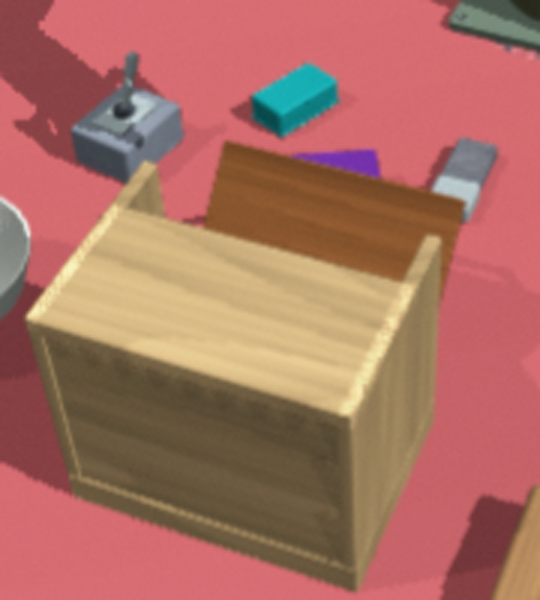

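```bash
python3 - <<'E'
from h import *
c=cam("wrist"); crop(c,360,60,520,280,3.6*0.75,"w3"); crop(c,370,140,470,215,8,"w4")
E
```

```text
(no output)
```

View pics/w4.png

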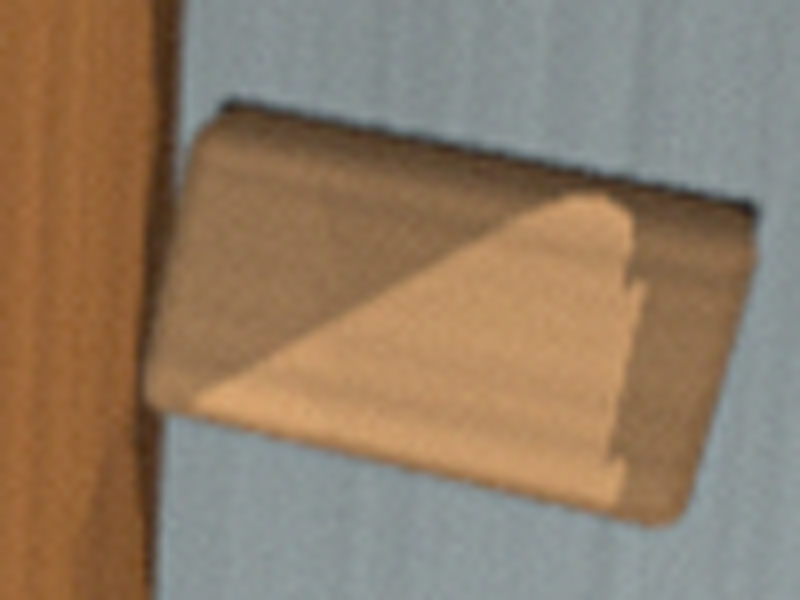

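```bash
cat >> h.py <<'E'
H=np.array([606.6,-34.6,35.]); yw=.042; TH=.78
ex=np.array([np.cos(yw),np.sin(yw),0]);ey=np.array([-np.sin(yw),np.cos(yw),0]);ez=np.array([0,0,1.])
def binax(th=TH): return np.cos(th)*ex+np.sin(th)*ez, ey, -np.sin(th)*ex+np.cos(th)*ez
def onbin(c,p,u,th=TH):
    V,Y,U=binax(th);o,v=ray(c,p); X=o+v*((u-(o-H)@U)/(v@U)); d=X-H
    return np.array([d@V,d@Y,d@U])
E
python3 - <<'E'
from h import *
np.set_printoptions(precision=1,suppress=True)
c=cam("wrist"); k=lambda x,y:(370+x/8,140+y/8)
for p,u in [((225,105),8),((757,210),8),((205,135),35),((757,250),35),((148,400),35),((685,525),35)]: print(p,onbin(c,k(*p),u))
print("panel/floor junction",onbin(c,k(165,100),6),onbin(c,k(150,500),6))
# inner side rims: u=75
for p in [(378,80),(497,79),(475,270)]: print(onbin(c,p,72))
t=cam("top");f=lambda x,y:(275+x/6,90+y/6)
for p in [(375,490),(468,488),(357,600),(447,608)]: print("top",onbin(t,f(*p),37))
E
```

```text
(225, 105) [18.9 19.8  8. ]
(757, 210) [96.7  8.1  8. ]
(205, 135) [20.5 18.5 35. ]
(757, 250) [96.4  6.6 35. ]
(148, 400) [ 14.3 -21.8  35. ]
(685, 525) [ 91.1 -33.2  35. ]
panel/floor junction [ 9.2 19.9  6. ] [ 10.3 -45.3   6. ]
[  4.5 101.1  72. ]
[114.2  98.7  72. ]
[116.4 -91.1  72. ]
top [77.8  7.5 37. ]
top [ 75.7 -32.3  37. ]
top [22.1 17.7 37. ]
top [ 14.7 -22.   37. ]
```

```bash
cat > plan.py <<'E'
from h import *
from scipy.spatial.transform import Rotation as Ro
np.set_printoptions(precision=4,suppress=True)
def go(Pt,Rt,s=None):
    s=s or robot.get_state();q=s["tool_rot"];T=Ro.from_quat([q[1],q[2],q[3],q[0]])
    print("d(m)",(Pt-s["eef_pos"])/1000,"rot",(Ro.from_matrix(Rt)*T.inv()).as_rotvec(),"at",s["eef_pos"],"q",s["q"])
V,Y,U=binax(); a=-.152;d=.18
L=np.cos(a)*V+np.sin(a)*Y
xt=L*np.cos(d)-U*np.sin(d); zt=-U*np.cos(d)-L*np.sin(d); Rg=np.stack([xt,np.cross(zt,xt),zt],1)
Pg=H+61*V-8.3*Y+33*U
E
python3 - <<'E'
from plan import *
print(Rg,Pg); go(Pg-130*Rg[:,2],Rg); print(Pg-130*Rg[:,2], "approach dir",Rg[:,2])
E
```

```text
[[ 0.8228 -0.066   0.5645]
 [-0.1145 -0.9921  0.0509]
 [ 0.5567 -0.1065 -0.8239]] [627.0882 -42.0463 101.3602]
d(m) [ 0.1373 -0.0087 -0.0714] rot [ 0.8339 -0.105  -1.5062] at [416.3624 -39.9509 279.8652] q [-0.1823 -0.1202  2.0574  0.1126  0.8353 -0.2812]
[553.7068 -48.6573 208.4651] approach dir [ 0.5645  0.0509 -0.8239]
```

>>> send_rows([
  [[0.005,0,0,0.0521,-0.0066,-0.0941,-0.5],[0.005,0,0,0.0521,-0.0066,-0.0941,-0.5],[0.005,0,0,0.0521,-0.0066,-0.0941,-0.5],[0.005,0,0,0.0521,-0.0066,-0.0941,-0.5],[0.005,0,0,0.0521,-0.0066,-0.0941,-0.5],[0.005,0,0,0.0521,-0.0066,-0.0941,-0.5],[0.005,0,0,0.0521,-0.0066,-0.0941,-0.5],[0.005,0,0,0.0521,-0.0066,-0.0941,-0.5]],
])

```text
time: 6.93
eef_pos: [456.9, -40.1, 280.0]
tool_rot: [0.05, 0.901, 0.361, 0.237]
contact_force: [-0.2, 0.4, -0.4]
gripper_width: 0.751
```

>>> send_rows([
  [[0.012,-0.001,-0.005,0.0521,-0.0066,-0.0941,-0.5],[0.012,-0.001,-0.005,0.0521,-0.0066,-0.0941,-0.5],[0.012,-0.001,-0.005,0.0521,-0.0066,-0.0941,-0.5],[0.012,-0.001,-0.005,0.0521,-0.0066,-0.0941,-0.5],[0.012,-0.001,-0.005,0.0521,-0.0066,-0.0941,-0.5],[0.012,-0.001,-0.005,0.0521,-0.0066,-0.0941,-0.5],[0.012,-0.001,-0.005,0.0521,-0.0066,-0.0941,-0.5],[0.012,-0.001,-0.005,0.0521,-0.0066,-0.0941,-0.5]],
])

```text
time: 7.6
eef_pos: [553.1, -48.1, 239.4]
tool_rot: [-0.04, 0.954, -0.05, 0.292]
contact_force: [-0.4, 0.2, 1.2]
gripper_width: 0.752
```

```bash
python3 - <<'E'
from plan import *
c=cam("wrist","w5");go(Pg-130*Rg[:,2],Rg)
E
```

```text
d(m) [-0.0005 -0.0006 -0.03  ] rot [-0.0015 -0.0044  0.0087] at [554.1788 -48.1035 238.465 ] q [-0.188   0.0933  2.0474  0.3591  0.4448  1.21  ]
```

View pics/w5.png

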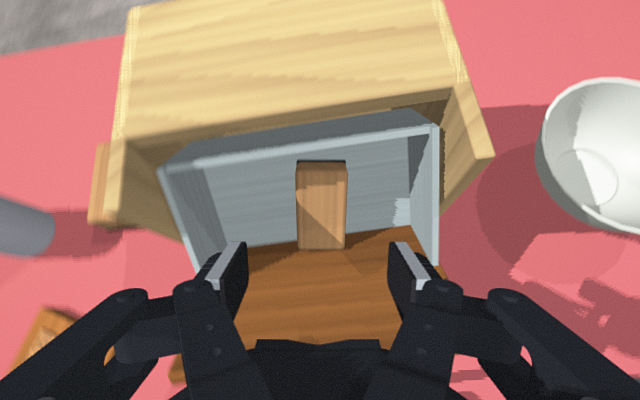

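>>> send_rows([
  [[0,-0.0005,-0.015,0,0,0.009,-0.5],[0,0,-0.015,0,0,0,-0.5],[0.0113,0.001,-0.0165,0,0,0,-0.5],[0.0113,0.001,-0.0165,0,0,0,-0.5],[0.0113,0.001,-0.0165,0,0,0,-0.5],[0.0113,0.001,-0.0165,0,0,0,-0.5],[0,0,0,0,0,0,-0.5]],
])

```text
time: 8.23
eef_pos: [597.5, -44.1, 141.3]
tool_rot: [-0.041, 0.955, -0.043, 0.29]
contact_force: [-0.5, -0.1, -0.2]
gripper_width: 0.747
```

```bash
python3 - <<'E'
from plan import *
c=cam("wrist","w6");go(Pg,Rg)
E
```

```text
d(m) [ 0.0297  0.0022 -0.0415] rot [ 0.0028 -0.0062 -0.0093] at [597.3532 -44.2057 142.8329] q [-0.1648  0.2864  2.0965  0.6893  0.2295  0.8624]
```

View pics/w6.png

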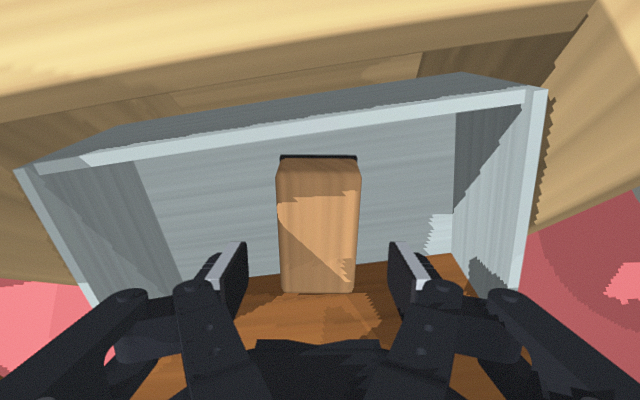

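>>> send_rows([
  [[0.0074,0.0005,-0.0104,0,0,0,-0.5],[0.0074,0.0005,-0.0104,0,0,0,-0.5],[0.0074,0.0006,-0.0104,0,0,0,-0.5],[0.0038,0.0003,-0.005,0,0,0,-0.5],[0.0037,0.0003,-0.005,0,0,0,-0.5],[0,0,0,0,0,0,-0.5]],
])

```text
time: 8.78
eef_pos: [627.8, -42.3, 104.3]
tool_rot: [-0.041, 0.954, -0.043, 0.293]
contact_force: [0.6, 0.2, 0.6]
gripper_width: 0.749
```

```bash
python3 - <<'E'
from plan import *
c=cam("wrist","w7");go(Pg,Rg);print(robot.get_state()["contact_force"])
E
```

```text
d(m) [-0.0006  0.0003 -0.0034] rot [ 0.0034 -0.0007 -0.0085] at [627.6657 -42.3602 104.725 ] q [-0.15    0.3837  2.0777  0.9798  0.1651  0.5784]
[ 0.0707 -1.1754 -0.4037]
```

View pics/w7.png

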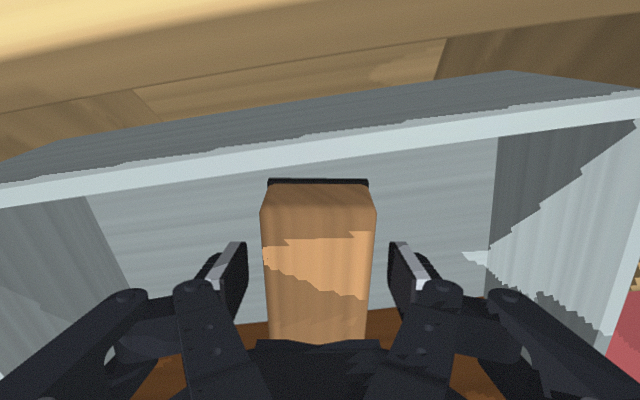

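>>> send_rows([
  [[0.0005,0,-0.003,0,0,0,-0.5],[0,0,0,0,0,0,1],[0,0,0,0,0,0,1],[0,0,0,0,0,0,1],[0,0,0,0,0,0,1],[0,0,0,0,0,0,1],[0,0,0,0,0,0,1]],
])

```text
time: 9.42
eef_pos: [628.3, -42.4, 102.3]
tool_rot: [-0.041, 0.954, -0.043, 0.294]
contact_force: [-4.9, -0.7, 6.4]
gripper_width: 0.515
```

```bash
python3 - <<'E'
from plan import *
c=cam("wrist","w8");go(Pg,Rg)
E
```

```text
d(m) [-0.0013  0.0003 -0.001 ] rot [ 0.0034  0.0005 -0.0081] at [628.3407 -42.3725 102.3348] q [-0.1498  0.3884  2.0795  1.0185  0.1607  0.5398]
```

View pics/w8.png

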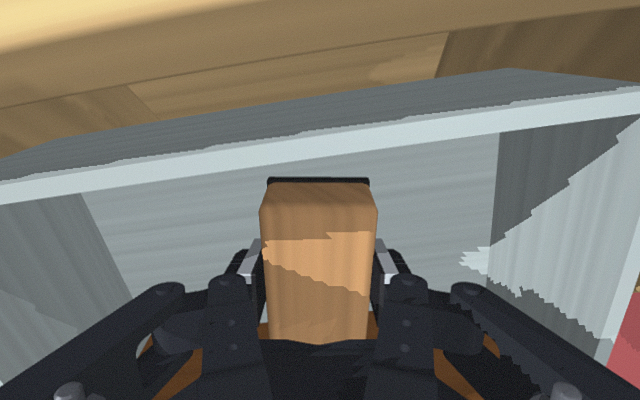

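>>> send_rows([
  [[-0.0032,-0.0002,0.0038,0,0,0,1],[-0.0063,-0.0004,0.0077,0,0,0,1],[-0.0095,-0.0006,0.0116,0,0,0,1],[-0.0126,-0.0008,0.0154,0,0,0,1],[-0.0126,-0.0008,0.0154,0,0,0,1],[-0.0126,-0.0008,0.0154,0,0,0,1],[-0.0126,-0.0008,0.0154,0,0,0,1],[-0.0126,-0.0008,0.0154,0,0,0,1]],
])

```text
time: 10.13
eef_pos: [545.2, -47.6, 201.7]
tool_rot: [-0.041, 0.954, -0.043, 0.293]
contact_force: [0.2, -0.2, -0.8]
gripper_width: 0.515
```

>>> send_rows([
  [[-0.0126,-0.0008,0.018,0,0,0,1],[-0.0126,-0.0008,0.018,0,0,0,1],[-0.0126,-0.0008,0.018,0,0,0,1],[-0.0126,-0.0008,0.018,0,0,0,1],[-0.0126,-0.0008,0.018,0,0,0,1],[-0.0126,-0.0008,0.018,0,0,0,1],[0,0,0,0,0,0,1]],
])

```text
time: 10.72
eef_pos: [470.3, -52.9, 313.2]
tool_rot: [-0.04, 0.953, -0.043, 0.296]
contact_force: [0.5, -1.1, -1.4]
gripper_width: 0.514
```

```bash
python3 - <<'E'
from plan import *
c=cam("wrist","w9");s=cam("scene","s9");t=cam("top","t9");go(Pg,Rg)
print(robot.get_state()["gripper_width"])
E
```

```text
d(m) [ 0.1567  0.0103 -0.2072] rot [ 0.0034 -0.0021 -0.0077] at [470.423  -52.3697 308.5674] q [-0.2568 -0.1156  2.0584  0.3241  0.6529  1.2011]
0.5117079332734865
```

View pics/w9.png

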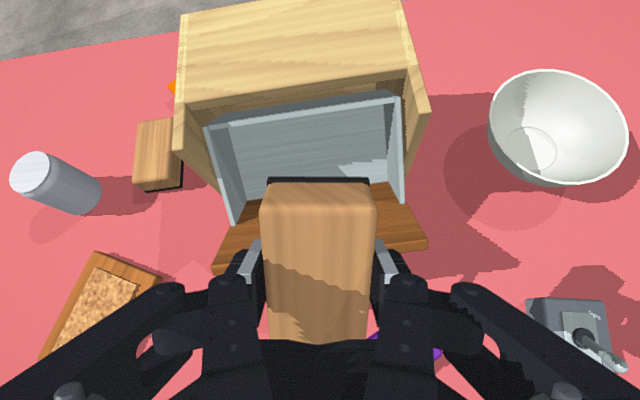

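View pics/s9.png

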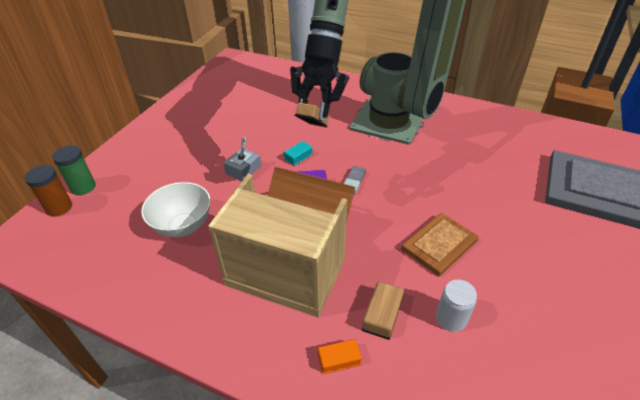

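```bash
cat >> plan.py <<'E'
# grasp relation
qa=np.array([-0.041,0.954,-0.043,0.294]);qa/=np.linalg.norm(qa)
Ra=Ro.from_quat([qa[1],qa[2],qa[3],qa[0]]).as_matrix(); Pa=np.array([628.3,-42.4,102.3])
Rb=np.stack([L,np.cross(U,L),U],1); Pb=H+55.5*V-7.5*Y+6*U
RBT=Ra.T@Rb; PBT=Ra.T@(Pb-Pa)   # block in tool
def tool_for_block(P,yaw):
    c,s=np.cos(yaw),np.sin(yaw);Rw=np.array([[c,-s,0],[s,c,0],[0,0,1.]])
    Rt=Rw@RBT.T; return np.array(P)-Rt@PBT, Rt
def block_now():
    s=robot.get_state();q=s["tool_rot"];T=Ro.from_quat([q[1],q[2],q[3],q[0]]).as_matrix()
    return s["eef_pos"]+T@PBT, T@RBT
E
python3 - <<'E'
from plan import *
print("block in tool",PBT,RBT)
w=cam("wrist");B,R=block_now()
for p in [(40,22.5,0),(40,-22.5,0),(40,22.5,5),(40,-22.5,5),(40,22.5,31),(40,-22.5,31),(-40,22.5,31)]: print(p,proj(w,B+R@np.array(p)))
t=cam("top");s=cam("scene")
for n,c,box in [("t",t,(195,205,265,285)),("s",s,(395,205,485,280))]:
    x0,y0,x1,y1=box;im=c["image"][y0:y1,x0:x1];hsv=cv2.cvtColor(im,cv2.COLOR_RGB2HSV)
    crop(c,x0,y0,x1,y1,7,"pad"+n)
P,Rt=tool_for_block([465,280,90],-.404); go(P,Rt); print(P)
E
```

```text
block in tool [-2.1882 -0.0897 27.6677] [[ 0.9838  0.0084 -0.1792]
 [ 0.0079 -1.     -0.0036]
 [-0.1792  0.0021 -0.9838]]
(40, 22.5, 0) [267.7261 177.0397]
(40, -22.5, 0) [369.0606 177.8783]
(40, 22.5, 5) [266.0858 181.2645]
(40, -22.5, 5) [370.7009 182.1288]
(40, 22.5, 31) [255.5199 208.5343]
(40, -22.5, 31) [381.2649 209.5604]
(-40, 22.5, 31) [268.692  361.3103]
d(m) [ 0.0008  0.3293 -0.1909] rot [ 0.0812  0.7742 -0.2788] at [470.7172 -52.2499 307.7524] q [-0.2565 -0.1138  2.0584  0.3244  0.6531  1.201 ]
[471.4894 277.0856 116.8271]
```

View pics/padt.png

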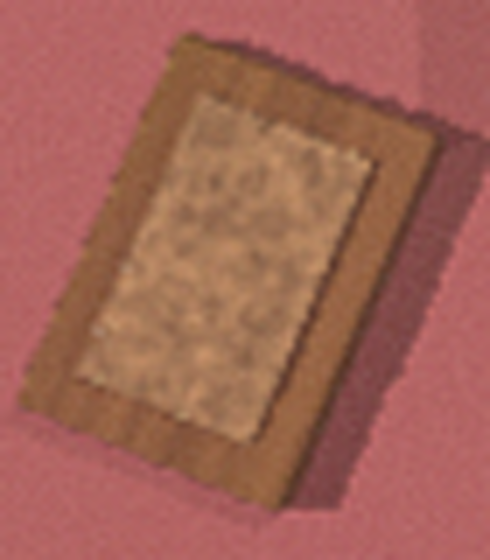

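View pics/pads.png

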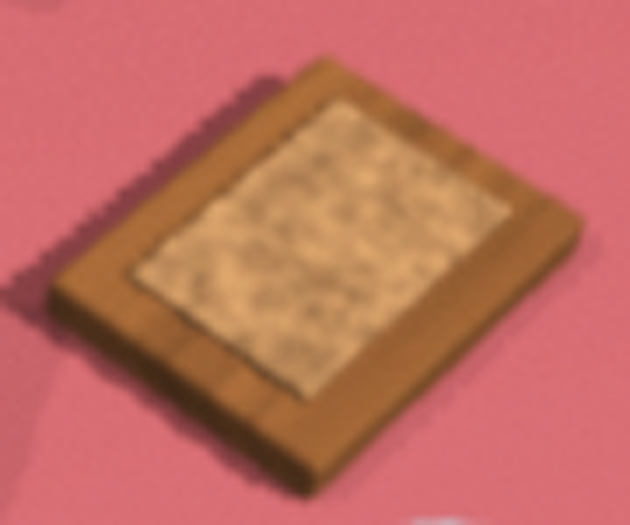

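>>> send_rows([
  [[0,0.0274,-0.008,0.0068,0.0645,-0.0232,1],[0,0.0274,-0.008,0.0068,0.0645,-0.0232,1],[0,0.0274,-0.008,0.0068,0.0645,-0.0232,1],[0,0.0274,-0.008,0.0068,0.0645,-0.0232,1],[0,0.0274,-0.008,0.0068,0.0645,-0.0232,1],[0,0.0274,-0.008,0.0068,0.0645,-0.0232,1],[0,0.0274,-0.008,0.0068,0.0645,-0.0232,1],[0,0.0274,-0.008,0.0068,0.0645,-0.0232,1]],
])

```text
time: 11.68
eef_pos: [470.9, 165.2, 245.0]
tool_rot: [-0.027, 0.988, -0.146, 0.044]
contact_force: [0.1, -0.0, -1.3]
gripper_width: 0.516
```

>>> send_rows([
  [[0,0.0274,-0.008,0.0068,0.0645,-0.0232,1],[0,0.0274,-0.008,0.0068,0.0645,-0.0232,1],[0,0.0274,-0.008,0.0068,0.0645,-0.0232,1],[0,0.0274,-0.008,0.0068,0.0645,-0.0232,1],[0,0,0,0,0,0,1],[0,0,0,0,0,0,1]],
])

```text
time: 12.18
eef_pos: [471.2, 273.8, 211.8]
tool_rot: [-0.019, 0.977, -0.193, -0.084]
contact_force: [0.1, 0.2, -1.2]
gripper_width: 0.515
```

```bash
python3 - <<'E'
from plan import *
t=cam("top","t10");s=cam("scene","s10");w=cam("wrist","w10")
ct=[onz(t,(195+x/7,205+y/7),24) for x,y in [(205,95),(375,160),(250,442),(80,378)]]
cs=[onz(s,(395+x/7,205+y/7),24) for x,y in [(512,210),(345,100),(135,272),(308,400)]]
print(np.mean(ct,0),np.mean(cs,0));
for c in (ct,cs):
    c=np.array(c);print(c);a=(c[0]+c[1]-c[2]-c[3]);print("yaw",np.arctan2(a[1],a[0]))
P,Rt=tool_for_block([465,280,90],-.404); go(P,Rt); B,R=block_now();print(B,R)
E
```

```text
[464.1436 280.4117  24.    ] [471.5292 286.0966  24.    ]
[[532.7256 291.1699  24.    ]
 [505.2373 222.804   24.    ]
 [396.2954 270.1147  24.    ]
 [422.316  337.5581  24.    ]]
yaw -0.40370189542420365
[[431.2023 342.532   24.    ]
 [402.0327 276.6015  24.    ]
 [510.9251 228.7372  24.    ]
 [541.9568 296.5157  24.    ]]
yaw 2.7376774973505182
d(m) [ 0.0007  0.0049 -0.0973] rot [ 0.0012  0.0116 -0.0034] at [470.7818 272.2137 214.1652] q [0.4331 0.3483 1.6352 0.1347 1.2709 2.3488]
[464.5937 275.0743 187.2612] [[ 0.9208  0.3899 -0.0116]
 [-0.39    0.9208  0.0012]
 [ 0.0111  0.0034  0.9999]]
```

View pics/w10.png

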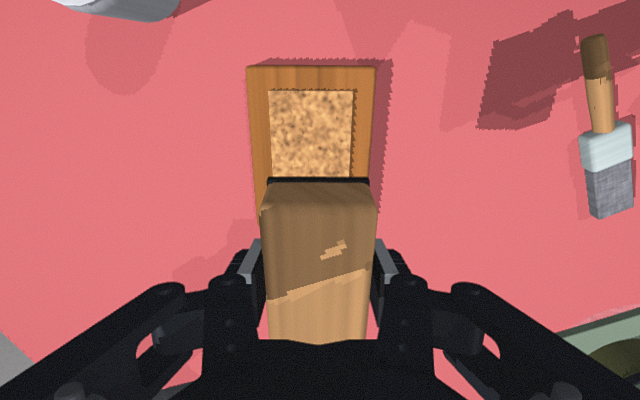

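View pics/s10.png

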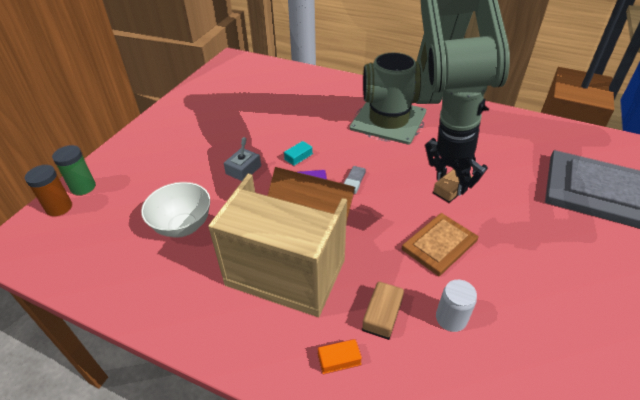

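```bash
python3 - <<'E'
from plan import *
w=cam("wrist")
a,b=onz(w,(268,91),24),onz(w,(352.5,91),24); print(a,b,np.linalg.norm(a-b))
a2=onz(w,(271,176),24);b2=onz(w,(351,176),24);print(a2,b2)
m=(a+b)/2; d=np.array([np.cos(-.404),np.sin(-.404),0]); print("centre est",m-60*d, "axis",np.arctan2(*( (a-a2)+(b-b2))[[1,0]]))
E
```

```text
[536.009  293.6066  24.    ] [507.5868 225.0649  24.    ] 74.2010097686292
[463.1932 325.9184  24.    ] [433.4192 253.679   24.    ]
centre est [466.6281 282.9217  24.    ] axis -0.3929507367795329
```

>>> send_rows([
  [[0.0007,0.0035,-0.02,0.001,0.006,-0.002,1],[0.0007,0.0034,-0.03,0,0.006,-0.002,1],[0,0,-0.03,0,0,0,1],[0,0,-0.03,0,0,0,1],[0,0,-0.025,0,0,0,1],[0,0,-0.012,0,0,0,1],[0,0,0,0,0,0,1],[0,0,0,0,0,0,1]],
])

```text
time: 13.05
eef_pos: [472.4, 279.2, 67.9]
tool_rot: [-0.02, 0.976, -0.196, -0.088]
contact_force: [-0.0, 0.7, -1.0]
gripper_width: 0.514
```

```bash
python3 - <<'E'
from plan import *
w=cam("wrist","w11");s=cam("scene"); crop(s,380,170,500,290,5,"s11");B,R=block_now();print(B,R);print(robot.get_state()["contact_force"])
P,Rt=tool_for_block([466,282,24],-.403); go(P,Rt)
E
```

```text
[466.88   282.7846  42.1989] [[ 0.9191  0.394  -0.0025]
 [-0.394   0.9191 -0.0018]
 [ 0.0016  0.0026  1.    ]]
[ 0.0264  0.8863 -1.1051]
d(m) [-0.0008 -0.0007 -0.0182] rot [-0.0018  0.0025  0.002 ] at [473.2991 279.8152  69.0369] q [0.4396 0.5072 1.7939 0.1664 0.9628 2.3034]
```

View pics/w11.png

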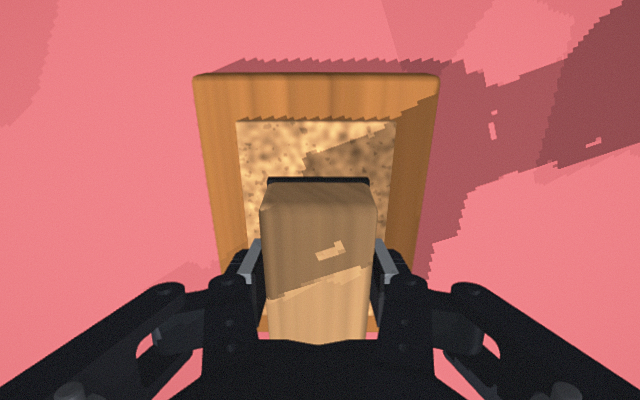

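View pics/s11.png

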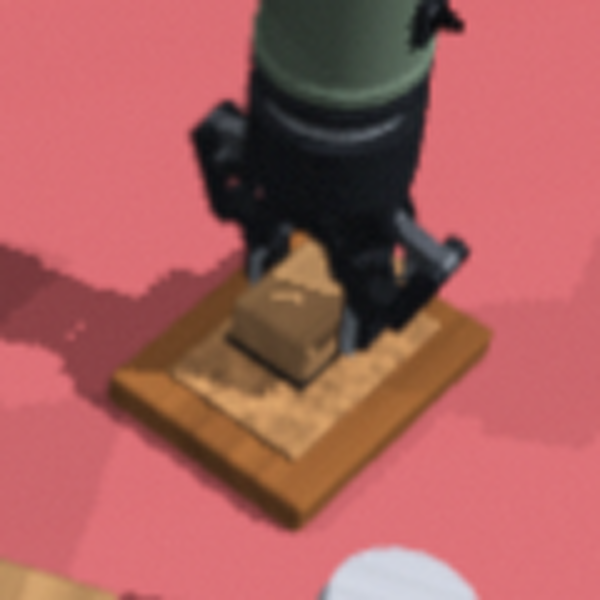

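>>> send_rows([
  [[0,0,-0.003,0,0,0,1],[0,0,-0.003,0,0,0,1],[0,0,-0.003,0,0,0,1],[0,0,-0.003,0,0,0,1],[0,0,-0.002,0,0,0,1],[0,0,0,0,0,0,1]],
])

```text
time: 13.65
eef_pos: [472.0, 279.6, 52.9]
tool_rot: [-0.019, 0.976, -0.196, -0.089]
contact_force: [0.2, 0.2, -0.6]
gripper_width: 0.515
```

>>> send_rows([
  [[0,0,-0.001,0,0,0,1],[0,0,-0.001,0,0,0,1],[0,0,0,0,0,0,1]],
])

```text
time: 13.9
eef_pos: [472.2, 279.7, 52.5]
tool_rot: [-0.02, 0.976, -0.196, -0.088]
contact_force: [-1.2, -0.0, 6.2]
gripper_width: 0.512
```

>>> send_rows([
  [[0,0,-0.001,0,0,0,1],[0,0,-0.001,0,0,0,1],[0,0,0,0,0,0,1]],
])

```text
time: 14.15
eef_pos: [472.3, 279.7, 52.4]
tool_rot: [-0.02, 0.976, -0.196, -0.088]
contact_force: [-4.0, -2.2, 18.6]
gripper_width: 0.512
```

>>> send_rows([
  [[0,0,0.001,0,0,0,1],[0,0,0,0,0,0,1],[0,0,0,0,0,0,1],[0,0,0,0,0,0,-0.4],[0,0,0,0,0,0,-0.4],[0,0,0,0,0,0,-0.4],[0,0,0,0,0,0,-0.4]],
])

```text
time: 14.73
eef_pos: [472.3, 279.8, 50.2]
tool_rot: [-0.02, 0.976, -0.196, -0.088]
contact_force: [-1.0, 0.3, 0.1]
gripper_width: 0.7
```

```bash
python3 - <<'E'
from plan import *
w=cam("wrist","w12");s=cam("scene"); crop(s,380,170,500,290,5,"s12");print(robot.get_state()["contact_force"],robot.get_state()["gripper_width"])
s=robot.get_state();q=s["tool_rot"];print(-Ro.from_quat([q[1],q[2],q[3],q[0]]).as_matrix()[:,2])
E
```

```text
[ 0.4427 -0.6389 -0.0336] 0.6998272037493289
[ 0.1648 -0.0727  0.9836]
```

View pics/w12.png

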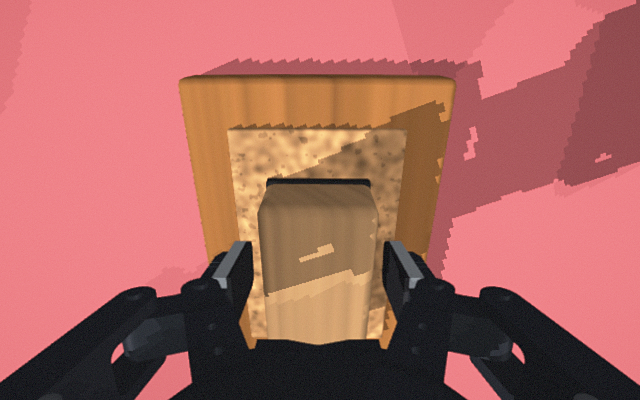

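>>> send_rows([
  [[0.0017,-0.0007,0.01,0,0,0,-0.4],[0.0034,-0.0015,0.02,0,0,0,-0.4],[0.005,-0.0022,0.03,0,0,0,-0.4],[0.005,-0.0022,0.03,0,0,0,-0.4],[0.005,-0.0022,0.03,0,0,0,-0.4],[0.005,-0.0022,0.03,0,0,0,-0.4],[0.005,-0.0022,0.03,0,0,0,0],[0,0,0.03,0,0,0,0]],
])

```text
time: 15.5
eef_pos: [503.1, 265.9, 262.7]
tool_rot: [-0.02, 0.976, -0.196, -0.087]
contact_force: [-0.1, 1.5, -0.0]
gripper_width: 0.499
```

```bash
python3 - <<'E'
from plan import *
w=cam("wrist","w13");t=cam("top","t13");crop(t,190,130,270,290,3,"t14")
q=np.array([.133,.68,.708,.138]);q/=np.linalg.norm(q)
Rt=Ro.from_quat([q[1],q[2],q[3],q[0]]).as_matrix();print(Rt); go(np.array([420,-40,270.]),Rt)
B,_=block_now();print(robot.get_state()["eef_pos"])
E
```

```text
[[-0.0402  0.9258  0.3759]
 [ 0.9992  0.0375  0.0145]
 [-0.0006  0.3761 -0.9266]]
d(m) [-0.0847 -0.3073  0.0035] rot [-0.2731 -0.4374  2.004 ] at [504.7173 267.2601 266.5354] q [0.3986 0.3576 1.4852 0.1333 1.4134 2.3369]
[504.7173 267.2601 266.5354]
```

View pics/w13.png

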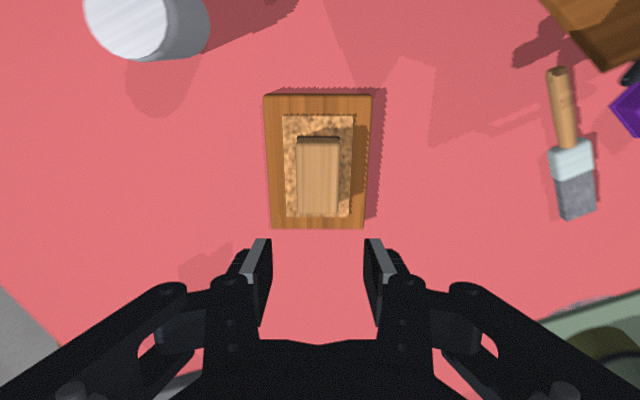

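View pics/t14.png

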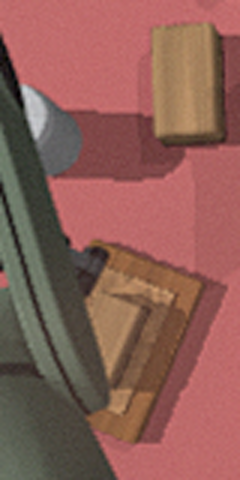

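```bash
python3 - <<'E'
from plan import *
w=cam("wrist");crop(w,250,80,390,240,5,"w14")
f=onz(w,(318,115),24);n=onz(w,(317,216),24);e=onz(w,(318,137),24)
print(f,n,np.linalg.norm(f-n),"block far end from pad far edge",np.linalg.norm(f-e))
E
```

```text
[525.012  261.3145  24.    ] [413.9499 309.1741  24.    ] 120.93522105356443 block far end from pad far edge 23.700333419573507
```

View pics/w14.png

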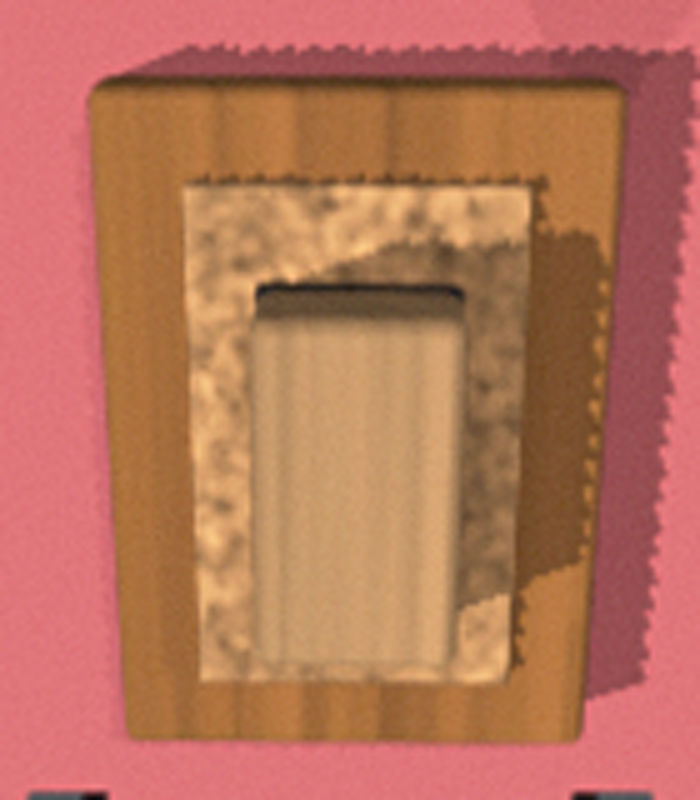

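>>> send_rows([
  [[-0.0042,-0.0154,0,-0.0137,-0.0219,0.1002,0],[-0.0042,-0.0154,0,-0.0137,-0.0219,0.1002,0],[-0.0042,-0.0154,0,-0.0137,-0.0219,0.1002,0],[-0.0042,-0.0154,0,-0.0137,-0.0219,0.1002,0],[-0.0042,-0.0154,0,-0.0137,-0.0219,0.1002,0],[-0.0042,-0.0154,0,-0.0137,-0.0219,0.1002,0],[-0.0042,-0.0154,0,-0.0137,-0.0219,0.1002,0],[-0.0042,-0.0154,0,-0.0137,-0.0219,0.1002,0]],
])

```text
time: 16.32
eef_pos: [467.9, 142.5, 259.2]
tool_rot: [0.052, 0.978, 0.2, 0.004]
contact_force: [0.5, -1.2, 0.1]
gripper_width: 0.499
```

>>> send_rows([
  [[-0.0042,-0.0154,0,-0.0137,-0.0219,0.1002,0],[-0.0042,-0.0154,0,-0.0137,-0.0219,0.1002,0],[-0.0042,-0.0154,0,-0.0137,-0.0219,0.1002,0],[-0.0042,-0.0154,0,-0.0137,-0.0219,0.1002,0],[-0.0042,-0.0154,0,-0.0137,-0.0219,0.1002,0],[-0.0042,-0.0154,0,-0.0137,-0.0219,0.1002,0],[-0.0042,-0.0154,0,-0.0137,-0.0219,0.1002,0],[-0.0042,-0.0154,0,-0.0137,-0.0219,0.1002,0]],
])

```text
time: 16.98
eef_pos: [433.9, 19.6, 259.3]
tool_rot: [0.114, 0.814, 0.561, 0.097]
contact_force: [-0.1, 1.1, -0.1]
gripper_width: 0.504
```

>>> send_rows([
  [[-0.0042,-0.0154,0,-0.0137,-0.0219,0.1002,0],[-0.0042,-0.0154,0,-0.0137,-0.0219,0.1002,0],[-0.0042,-0.0154,0,-0.0137,-0.0219,0.1002,0],[-0.0042,-0.0154,0,-0.0137,-0.0219,0.1002,0],[0,0,0,0,0,0,0],[0,0,0,0,0,0,0]],
])

```text
time: 17.48
eef_pos: [419.0, -36.1, 259.4]
tool_rot: [0.135, 0.696, 0.692, 0.134]
contact_force: [1.3, -0.0, -0.4]
gripper_width: 0.502
```

```bash
python3 - <<'E'
from plan import *
w=cam("wrist","w15")
q=np.array([.133,.68,.708,.138]);q/=np.linalg.norm(q)
Rt=Ro.from_quat([q[1],q[2],q[3],q[0]]).as_matrix(); go(np.array([420,-40,270.]),Rt)
for e in (55,-55): print(proj(w,H-135.4*ex+e*ey+[0,0,68.6]))
E
```

```text
d(m) [ 0.0004 -0.0044  0.0103] rot [-0.0005 -0.002   0.0445] at [419.6131 -35.5659 259.7216] q [-0.1501 -0.1001  2.0953  0.0783  0.768  -0.1917]
[304.1246 130.3997]
[310.6484 248.4698]
```

View pics/w15.png

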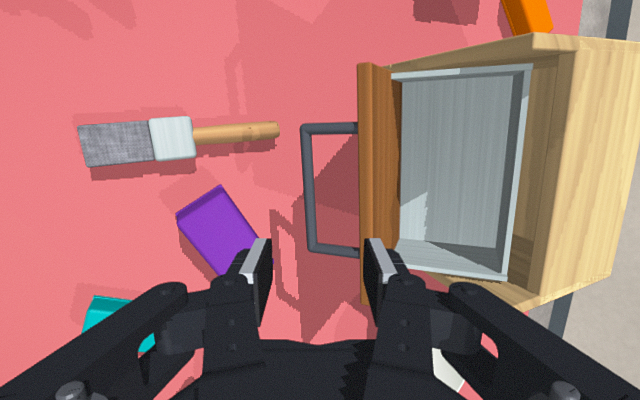

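>>> send_rows([
  [[-0.0095,-0.007,0,0,0,0.0445,0],[0.012,0.0005,-0.03,0,0,0,0],[0.012,0.0005,-0.03,0,0,0,0],[0.012,0.0005,-0.03,0,0,0,0],[0.012,0.0005,-0.03,0,0,0,0],[0.008,0,-0.019,0,0,0,0],[0.004,0,-0.009,0,0,0,0],[0,0,0,0,0,0,0]],
])

```text
time: 18.2
eef_pos: [470.2, -39.1, 109.5]
tool_rot: [0.13, 0.679, 0.71, 0.137]
contact_force: [0.2, 1.0, -0.3]
gripper_width: 0.504
```

```bash
python3 - <<'E'
from plan import *
w=cam("wrist","w16");print(robot.get_state()["eef_pos"],robot.get_state()["contact_force"])
E
```

```text
[470.4678 -39.3038 110.8474] [-0.4204 -0.6321 -0.0578]
```

View pics/w16.png

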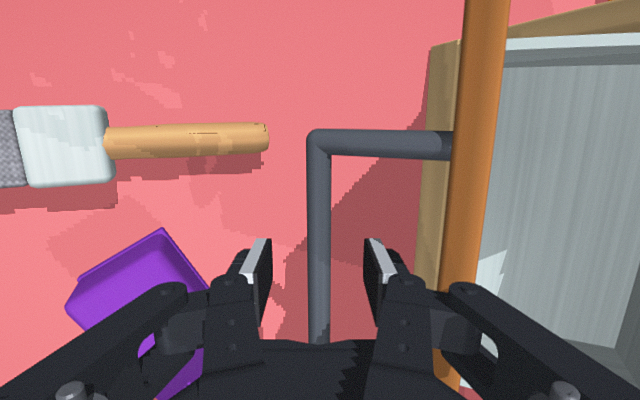

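>>> send_rows([
  [[0,0,0,0,0,0,1],[0,0,0,0,0,0,1],[0,0,0,0,0,0,1],[0,0,0,0,0,0,1],[0,0,0,0,0,0,1],[0,0,0,0,0,0,1]],
])

```text
time: 18.75
eef_pos: [469.8, -40.3, 112.4]
tool_rot: [0.132, 0.679, 0.709, 0.138]
contact_force: [-3.0, 2.9, 1.5]
gripper_width: 0.091
```

>>> send_rows([
  [[0.0037,0.0002,0.0065,-0.001,0.024,0,1],[0.004,0.0002,0.0063,-0.001,0.024,0,1],[0.0043,0.0002,0.0061,-0.001,0.024,0,1],[0.0046,0.0002,0.0059,-0.001,0.024,0,1],[0.0049,0.0002,0.0057,-0.001,0.024,0,1],[0.0051,0.0002,0.0054,-0.001,0.024,0,1],[0.0054,0.0002,0.0052,-0.001,0.024,0,1],[0.0056,0.0002,0.0049,-0.001,0.024,0,1]],
])

```text
time: 19.42
eef_pos: [505.7, -38.6, 158.0]
tool_rot: [0.064, 0.689, 0.719, 0.067]
contact_force: [-6.0, 2.9, 4.7]
gripper_width: 0.086
```

>>> send_rows([
  [[0.0059,0.0003,0.0046,-0.001,0.024,0,1],[0.0061,0.0003,0.0044,-0.001,0.024,0,1],[0.0063,0.0003,0.0041,-0.001,0.024,0,1],[0.0065,0.0003,0.0038,-0.001,0.024,0,1],[0.0066,0.0003,0.0035,-0.001,0.024,0,1],[0.0068,0.0003,0.0031,-0.001,0.024,0,1],[0.0069,0.0003,0.0028,-0.001,0.024,0,1],[0.0071,0.0003,0.0025,-0.001,0.024,0,1]],
])

```text
time: 20.08
eef_pos: [560.3, -36.1, 188.6]
tool_rot: [-0.0, 0.692, 0.722, 0.0]
contact_force: [-2.7, 3.0, 6.2]
gripper_width: 0.092
```

>>> send_rows([
  [[0.0015,0,0,0,0,0,1],[0,0,0,0,0,0,1],[0,0,0,0,0,0,0],[0,0,0,0,0,0,0],[0,0,0,0,0,0,0],[-0.003,0,0.01,0,0,0,0],[0,0,0.02,0,0,0,0],[0,0,0.03,0,0,0,0]],
])

```text
time: 20.75
eef_pos: [557.3, -36.6, 245.8]
tool_rot: [-0.002, 0.692, 0.722, -0.002]
contact_force: [0.6, 0.1, -0.4]
gripper_width: 0.5
```

>>> send_rows([
  [[-0.02,0,0.03,0,0,0,0],[-0.03,-0.015,0.01,0,0,0,0.5],[-0.03,-0.025,0,0,0,0,1],[-0.02,-0.03,0,0,0,0,1],[-0.02,-0.03,0,0,0,0,1],[-0.01,-0.03,0,0,0,0,1],[0,-0.03,0,0,0,0,1],[0,0,0,0,0,0,1]],
])

```text
time: 21.42
eef_pos: [428.4, -200.9, 288.0]
tool_rot: [0.002, 0.693, 0.721, -0.0]
contact_force: [1.1, -0.3, -0.4]
gripper_width: -0.0
```

```bash
python3 - <<'E'
from plan import *
t=cam("top","t17");w=cam("wrist","w17");s=cam("scene","s17");crop(s,200,120,380,320,3,"s18")
go(np.array([387,-309,200.]),np.diag([1.,-1,-1]))
E
```

```text
d(m) [-0.0417 -0.1124 -0.0874] rot [ 0.001   0.001  -1.6133] at [ 428.7006 -196.5811  287.3671] q [-0.4547  0.1334  1.7269  0.0006  1.2802 -0.4974]
```

View pics/t17.png

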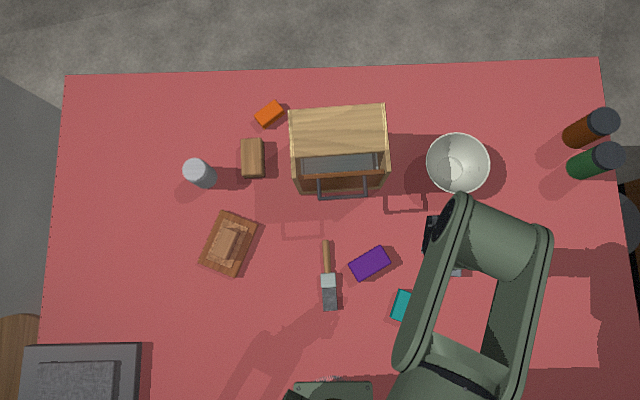

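View pics/w17.png

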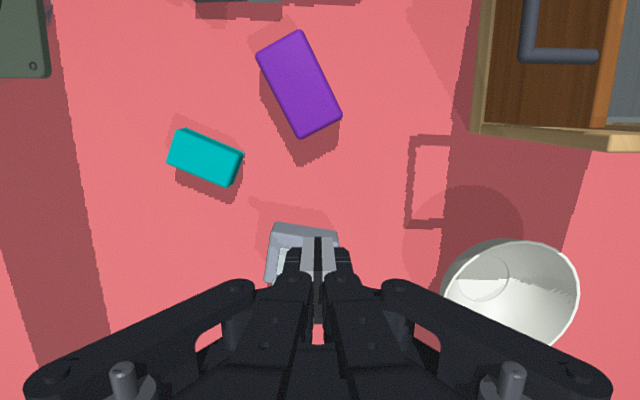

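View pics/s17.png

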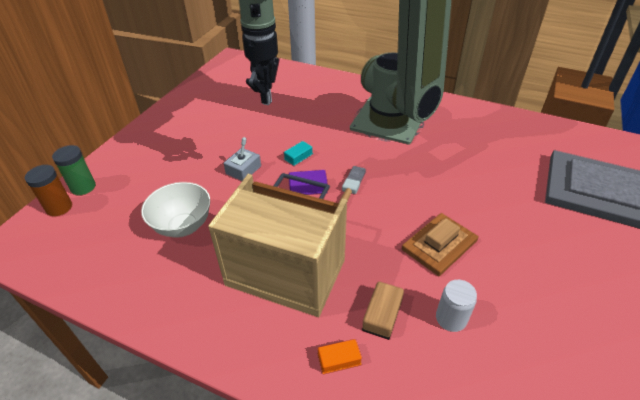

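>>> send_rows([
  [[-0.0047,-0.0068,0,0,0,-0.1088,1],[-0.0047,-0.0068,0,0,0,-0.1088,1],[-0.0047,-0.0068,0,0,0,-0.1088,1],[-0.0047,-0.0068,0,0,0,-0.1088,1],[-0.0047,-0.0068,0,0,0,-0.1088,1],[-0.0047,-0.0068,0,0,0,-0.1088,1],[-0.0047,-0.0068,0,0,0,-0.1088,1],[-0.0047,-0.0068,0,0,0,-0.1088,1]],
])

```text
time: 22.23
eef_pos: [391.4, -250.0, 287.2]
tool_rot: [0.0, 0.932, 0.362, 0.0]
contact_force: [0.5, 0.3, 0.3]
gripper_width: -0.0
```

>>> send_rows([
  [[-0.0047,-0.0068,0,0,0,-0.1088,1],[-0.0047,-0.0068,0,0,0,-0.1088,1],[-0.0047,-0.0068,0,0,0,-0.1088,1],[-0.0047,-0.0068,0,0,0,-0.1088,1],[-0.0047,-0.0068,0,0,0,-0.1088,1],[-0.0047,-0.0068,0,0,0,-0.1088,1],[-0.0047,-0.0068,0,0,0,-0.1088,1],[-0.0047,-0.0068,0,0,0,-0.1088,1]],
])

```text
time: 22.9
eef_pos: [354.0, -304.5, 287.2]
tool_rot: [0.0, 0.998, -0.065, -0.0]
contact_force: [-0.1, -0.4, -0.5]
gripper_width: -0.005
```

```bash
python3 - <<'E'
from plan import *
w=cam("wrist","w18");c,s=np.cos(-.127),np.sin(-.127)
crop(w,220,80,440,260,3.6,"w19")
go(np.array([354,-305.4,112.]),np.array([[c,s,0],[s,-c,0],[0,0,-1]]))
for X in [(386.2,-309.5,103),(409.5,-312.5,55)]: print(proj(w,X))
E
```

```text
d(m) [ 0.0006  0.0001 -0.1752] rot [ 0.0016 -0.0009  0.0066] at [ 353.39   -305.4968  287.1904] q [-0.7363  0.1266  1.7355 -0.0018  1.2792  0.9686]
[318.4651 148.2875]
[318.2599 121.161 ]
```

View pics/w18.png

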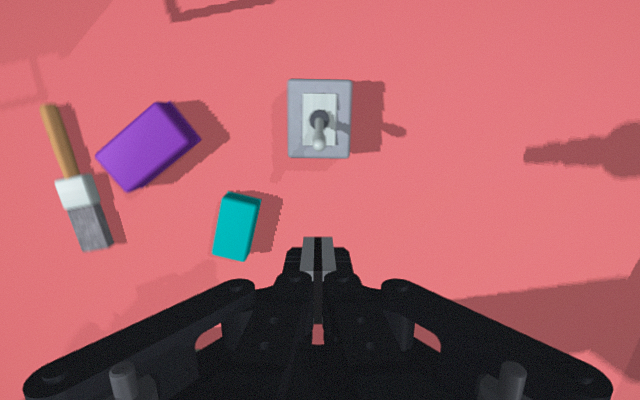

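>>> send_rows([
  [[0,0,-0.035,0,0,0,1],[0,0,-0.035,0,0,0,1],[0,0,-0.035,0,0,0,1],[0,0,-0.035,0,0,0,1],[0,0,-0.035,0,0,0,1],[0,0,0,0,0,0,1]],
])

```text
time: 23.45
eef_pos: [350.9, -301.3, 106.9]
tool_rot: [-0.004, 0.998, -0.061, -0.005]
contact_force: [-1.1, 0.1, -0.8]
gripper_width: 0.002
```

>>> send_rows([
  [[0.006,-0.0008,0,0,0,0,1],[0.006,-0.0008,0,0,0,0,1],[0.006,-0.0008,0,0,0,0,1],[0.006,-0.0008,0,0,0,0,1],[0.006,-0.0008,0,0,0,0,1]],
])

```text
time: 23.87
eef_pos: [384.0, -309.6, 113.9]
tool_rot: [0.001, 0.998, -0.063, -0.0]
contact_force: [-3.3, 1.0, 2.6]
gripper_width: -0.002
```

>>> send_rows([
  [[0.006,-0.0008,0,0,0,0,1],[0.006,-0.0008,0,0,0,0,1],[0.005,-0.0006,0,0,0,0,1],[0.005,-0.0006,0,0,0,0,1],[0.005,-0.0006,0,0,0,0,1],[0,0,0,0,0,0,1]],
])

```text
time: 24.37
eef_pos: [411.9, -313.2, 112.1]
tool_rot: [0.001, 0.998, -0.063, 0.0]
contact_force: [-0.3, 0.4, -0.7]
gripper_width: -0.003
```

```bash
python3 - <<'E'
from plan import *
w=cam("wrist","w20");s=cam("scene");crop(s,195,100,295,200,6,"s20")
E
```

```text
(no output)
```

View pics/w20.png

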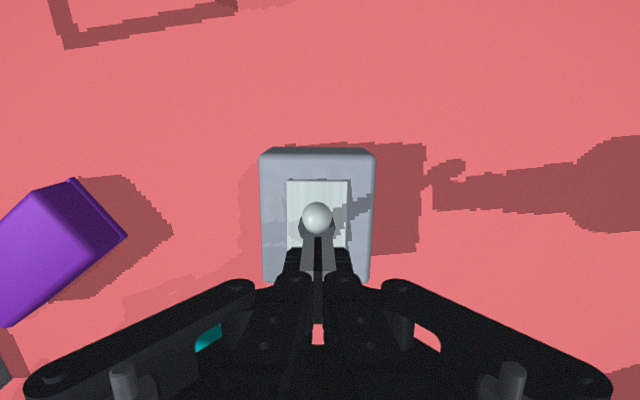

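View pics/s20.png

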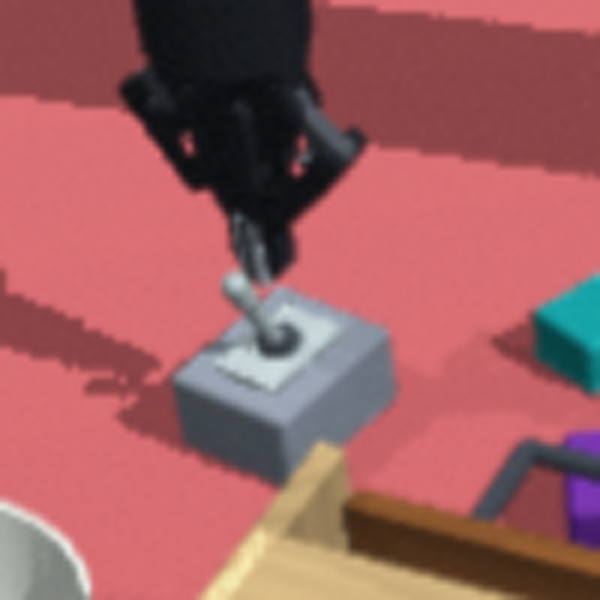

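Toggle snapped over. Retreat backwards and up, then do a final check.

>>> send_rows([
  [[-0.015,0.002,0,0,0,0,1],[-0.025,0.003,0.01,0,0,0,1],[-0.025,0,0.03,0,0,0,1],[-0.01,-0.02,0.035,0,0,0,1],[0,-0.03,0.035,0,0,0,1],[0,-0.03,0.03,0,0,0,1],[0,-0.03,0.03,0,0,0,1],[0,0,0,0,0,0,1]],
])

```text
time: 25.13
eef_pos: [337.0, -420.5, 283.8]
tool_rot: [0.007, 0.998, -0.065, 0.004]
contact_force: [0.6, 0.1, 0.5]
gripper_width: 0.0
```

```bash
python3 - <<'E'
from plan import *
t=cam("top","t21");s=cam("scene","s21");crop(s,195,100,295,200,6,"s22");crop(t,190,190,270,290,6,"t22")
print(robot.get_state()["eef_pos"])
for n,c in (("t",t),("s",s)):
    m=(414,-313) 
T=tri(t,(0,0),s,(0,0)) if 0 else None
E
```

```text
[ 335.2666 -414.6413  278.1492]
```

View pics/t21.png

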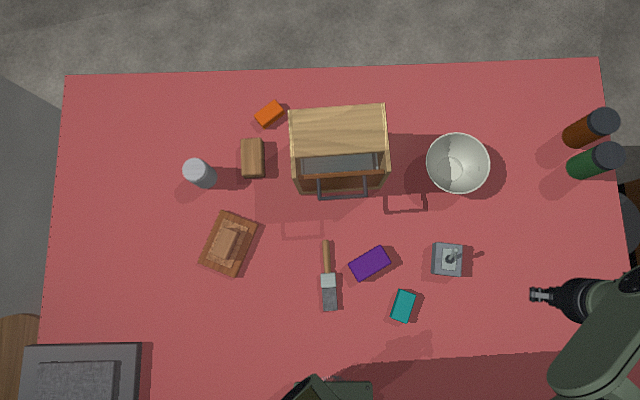

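View pics/s22.png

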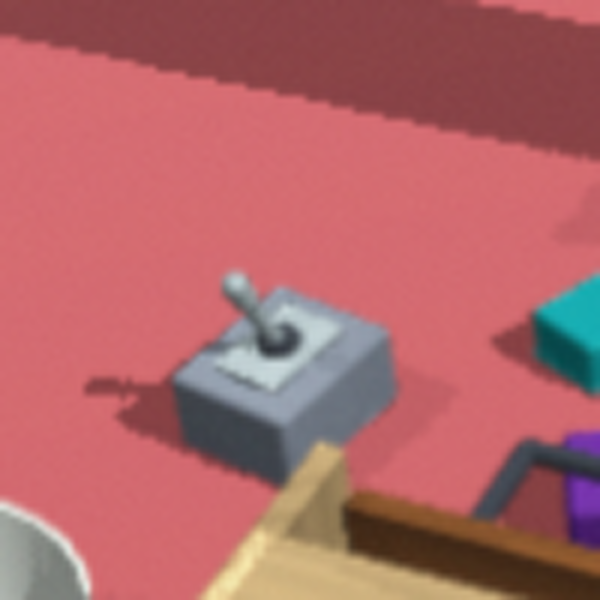

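View pics/t22.png

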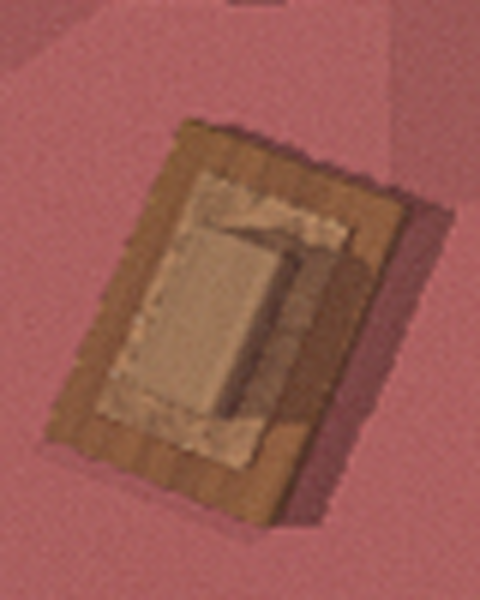

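```bash
python3 - <<'E'
from plan import *
t=cam("top")
c=np.array([onz(t,(190+x/6,190+y/6),55) for x,y in [(190,228),(280,252),(212,415),(130,388)]]);print(c,c.mean(0)," pad top-est 464.1 280.4")
a=c[0]+c[1]-c[2]-c[3];print(np.arctan2(a[1],a[0]))
crop(t,275,90,405,215,6,"t23")
a=cv2.imread("pics/top0.png").astype(int);b=t["image"][:,:,::-1].astype(int)
print("bin region diff", [np.abs(a-b)[y0:y1,x0:x1].mean().round(1) for x0,y0,x1,y1 in [(290,165,390,205),(300,60,380,70),(425,130,492,195),(180,155,220,190),(318,238,340,312)]])
E
```

```text
[[503.2711 288.6688  55.    ]
 [491.5808 247.8547  55.    ]
 [420.0749 276.6799  55.    ]
 [432.6828 313.5627  55.    ]] [461.9024 281.6915  55.    ]  pad top-est 464.1 280.4
-0.361444519181357
bin region diff [np.float64(3.8), np.float64(2.8), np.float64(2.7), np.float64(2.8), np.float64(2.9)]
```

```bash
python3 -c "
from bench import robot
print(robot.close_job())"
```

```text
the job is handed in; nothing more can be done
None
```

I carried out every step, and the job was handed in after about 25 s of robot time. No verdict is reported.

**What I did:** I tilted the bin onto its stop by its handle and took out the wooden block. The larger wooden block on the bench was the look-alike, and I left it alone. I set the block down on the cork pad while still gripping it (about 19 N contact), then released it. I swung the bin shut by its handle, pushed the toggle over and moved the arm clear.

**Last checks:**
- **Block:** it lies sole down about 3–4 mm from the pad's centre, and its long axis is within about 0.04 rad of the pad's.
- **Bin:** its handle is at its original position in the top view.
- **Toggle:** it leans to its other side in the scene view. I judged this by eye and did not measure the angle.
- **Basin, can and brush:** each looks unchanged in the top view, with differences at image-noise level.

**Disagreement:** the scene camera placed things about 6–9 mm further in x and y than the top camera. The wrist camera was within about 4 mm of the top camera, so I used those two.

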